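Fit the bayonet handle and tip the rinsing basket to its drain corner

TASK

Push the loose handle fully down onto the basket's spigot (slots over the cross pin), twist it clockwise to lock it, and lift the basket by it clear of the drip tray. Then tip the basket about 30 degrees towards its cut-off slotted drain corner until all four fittings have slid into that corner, and finish while still holding it there, tipped and still, in the air over the tray. Spill nothing and leave the other things on the bench alone.

Things in the scene. Friction and masses are not known exactly. Their poses are not given: they have to be found in the camera images.
- basket: small white rinsing basket (slippery PTFE tub, 0.26 to 0.42 kg), 150 mm along x, 116 along y, rim 46 high, walls 4; origin at the centre of its underside, z up; inner floor 8 mm above it. The (-x, -y) corner is cut off at 45 degrees over 36 mm and slotted; the others are square. A steel yoke, 38 mm wide, crosses the middle along y, its top 51 mm above the origin; parts pass under it
- spigot_base (a point): foot of the upright spigot, centre of the yoke's top face, 51 mm above the basket's origin; axes as the basket's. Spigot 20 mm in diameter, 40 high, the top 6 mm tapering to 12 mm. A cross pin, 6 mm thick, runs through it along the basket's x, 26 mm above this point, and reaches 19.5 mm from the axis on both sides
- drain_corner (a point): point on the basket's inner floor (8 mm above the basket's origin) in the middle of the foot of the slotted cut-off corner wall; axes as the basket's
- handle_mid (a point): the basket's loose handle, 0.14 kg, 108 mm tall, upright on its open sleeve end; this point is on its axis half-way up (54 mm above the lower end), z up. Below, a steel sleeve: 34 mm outside, 22.6 mm bore, 44 mm deep. Above, from 50 to 108 mm over the lower end, a flat pale-grey grip, 44 mm wide along x, 18 mm thick along y. A half turn makes no difference
- tray: fixed shallow steel drip tray on the worktop, 210 mm along its x, 250 mm along its y, rim 14 mm, floor 3 mm above the origin (centre of its underside); the basket stands in it
- beaker: small empty glass beaker, 43 mm diameter, 56 mm high, a bystander standing free; origin at the centre of its underside
- bottle: reagent bottle, 70 mm diameter, 134 mm high, a bystander behind the tray; origin at the centre of its underside
- forceps: tweezers, 126 mm long, lying on the worktop behind the tray, a bystander; origin at the middle of the underside
- part_a_mid (a point): one of four loose brass fittings in the basket, 15 mm hexagon, 25 mm long, about 18 g; this point is its middle
- part_b_mid (a point): one of four loose brass fittings in the basket, 15 mm hexagon, 23 mm long, about 18 g; this point is its middle
- part_c_mid (a point): one of four loose brass fittings in the basket, 15 mm hexagon, 25 mm long, about 18 g; this point is its middle
- part_d_mid (a point): one of four loose brass fittings in the basket, 15 mm hexagon, 23 mm long, about 18 g; this point is its middle
- handle: the handle's lower end (centre, axes as handle_mid). Two J-slots in the sleeve: they enter from below at +x and -x, 10 mm wide with flared mouths; with the lower end on the yoke the handle turns CLOCKWISE (seen from above) by 65 degrees, 73 at the stop; there each slot has a notch 6 mm deep, so on lifting the sleeve rises about 7 mm before the pin hooks and the basket follows

How it is judged (in metres and radians):
On the way, in this order (a step that is already met when the one before it is completed fails the run):
1. the handle is pushed fully home on the spigot, its lower end on the yoke (horizontal distance between handle_mid and spigot_base below 0.006 m and z of handle_mid in the frame of spigot_base below 0.058 m), for 0.1 s.
2. the handle is twisted into its lock and the basket hangs from it, clear of the tray (angle between the x axis of handle_mid and the x axis of spigot_base, either way round above 0.85 rad and height (world z) of basket above 0.03 m and contact force between basket and tray below 0.05 N), for 0.2 s.
At the end, for the whole second after the job is handed in: The basket hangs in the air from its locked, gripped handle, touching nothing else: middle within 120 mm of the tray's from above, drain corner 35 mm or more over the worktop, tipped 17 to 49 degrees, still; each fitting's middle within 60 mm of the point at the foot of the slotted corner (angle between basket's own z axis and vertical between 0.3 and 0.85 rad and distance between each of part_a_mid, part_b_mid, part_c_mid, part_d_mid and drain_corner below 0.06 m and height (world z) of drain_corner above 0.035 m and contact force between basket and tray below 0.05 N and contact force between basket and the arm below 0.2 N and contact force between basket and the fingers below 0.2 N and contact force between handle and the fingers above 1 N and angle between the x axis of handle_mid and the x axis of spigot_base, either way round above 0.85 rad and horizontal distance between basket and tray below 0.12 m and linear speed of basket below 0.03 m/s); the arm keeps its last pose, push and grip.
It fails at once if a fitting leaves the basket (distance between any of part_a_mid, part_b_mid, part_c_mid, part_d_mid and spigot_base above 0.115 m).
It fails at once if the beaker, bottle or tweezers are shifted by more than 30 mm or tipped (distance of any of beaker, bottle, forceps from where it was at the start of the episode above 0.03 m or angle between any of beaker, bottle's own z axis and vertical above 0.5 rad).
It also fails if it takes over 58 s, if anything falls off the work surface, if the arm or the gripper's body presses on something with over 40 N, if the wrist force passes 120 N, or if a joint passes its speed limit or range.

ROBOT

A 7-joint arm with a two-finger parallel gripper is mounted at the origin on a cart in front of the work surface, level with it; the furniture and walls round the work are solid. World frame = base frame: x ahead of the robot, y to its left, z up, the work surface at z = 0. Lengths are in mm, angles in rad, forces in N, time in s.
With the tool pointing down it reaches from about 425 to 800 mm from the base axis. Payload 8.3 kg.
Tool frame: the origin (TCP) lies midway between the tips of the shut fingers; the grasp point (between the pads) lies 19 mm behind it; z points along the fingers, y is the direction in which the jaws open and shut (so a half turn about z gives the same grasp; the last joint's range is limited). The gripper opens to 85 mm and grips with 20 to 120 N. Pads are 22 mm wide; open, the fingers measure 114 mm over their backs; the gripper's body (76 mm by 85 mm) begins 54 mm behind the grasp point. The pads swing forward as they close: fully open they stand 13 mm farther back than shut.
Start: joints at [-0.063, 0.383, 0.016, 1.37, -0.006, 1.388, -0.046], TCP at [624.982, 0.047, 231.279] pointing down, gripper open.
Joint ranges: [-2.95, 2.95], [-0.25, 2.06], [-1.52, 1.56], [0.18, 2.33], [-1.44, 4.58], [0.02, 2.06], [-3.01, 3.01]. Speed limits (rad/s): [2.39, 2.39, 3.01, 3.01, 3.14, 3.14, 3.14].

INTERFACE

Orientations are given as a unit quaternion [w, x, y, z].
In Python, from bench import readout, optics, order gives the robot as it stands.
- The arm moves only by the tool move_arm, never from a script. Its argument "moves" is text: rows parted by semicolons, each of 7 numbers parted by spaces: the shift along the tool's x, y, z in mm, then the turn, a rotation vector about the tool's x, y, z in rad, then the closure, from 0 (fully open) to 1 (shut). In form: tx ty tz rx ry rz claw; .... A call has 1 to 12 rows; each row shifts and turns the pose as measured when the row begins, along the tool's axes as they then stand; what a row does not reach is not made up. A row lasts 1/8 s, in which the tool goes at most 62.5 mm and 10.7 degrees, less where a joint would pass 70% of its speed; a pose out of reach is approached as far as the arm can. A call with a gripper value outside its range is refused whole. The fingers move at their own pace and stop on an object; "grip_force" is the grip in N (left out, the last holds). Time passes only in rows, so rows that do not move let the fingers close. It gives the time, the measured TCP pose, the force and the opening at its end, in the units of the state.
- readout.observe(): the state, without advancing time (a new reading comes with each control period).
- optics.camera(name): name is "scene" or "side" or "wrist"; returns a dict with "pixels" (400x640x3 uint8, red, green, blue), "fx", "fy", "cx", "cy" (pixels), "R" (3x3) and "t" (3): a world point X has camera coordinates R X + t. Camera axes: x right, y down, z forward; pixel columns grow to the right and rows downward; lengths in mm; the calibration is good to about 2 mm. A picture is of the moment at which its call begins. There is no depth.
- order.finish_job(): hands the job in, once; it reports no verdict.
The state is a dict: "clock": time; "joint_positions": joint angles; "joint_velocities": joint speeds; "effort": joint torques, N m; "eef_pos": TCP position; "orientation": TCP orientation; "wrist_force": force on the tool from outside, world axes, zero at the start; "wrist_torque": the same for the moment, N m; "gripper_width": opening from 0.0 (shut) to 1.0 (fully open).
Only numpy, scipy, OpenCV 4.12 (cv2) and the standard library are available. Lean on these libraries where they do the work, as an engineer would, in place of code of your own. Each camera call takes 0.05 s, during which the arm holds its last target.

## Working session

There is one attempt and no reset: what is moved stays moved. The work goes in short steps, Python scripts to look and compute and a tool call to move; the robot and the scene stay as the last step left them, time stands still between calls to the robot, and variables do not carry over. Pictures are saved under pics/ and viewed, and the job is handed in when it is done.

Besides the shell and the picture viewer there is one more tool, called by a JSON object that holds its "api" and its "payload", one argument or row to a line. move_arm: Moves the arm, as the interface text tells. Its arguments: {"type":"object","properties":{"moves":{"type":"string"},"grip_force":{"type":"number"}},"required":["moves"]}

```bash
mkdir -p pics; ls
python3 - <<'E'
from bench import readout, optics, order
import cv2
print(readout.observe())
for n in ["scene","side","wrist"]:
    c=optics.camera(n); cv2.imwrite(f"pics/{n}0.png",c["pixels"][:,:,::-1])
    print(n,c["fx"],c["fy"],c["cx"],c["cy"],c["R"],c["t"])
E
```

```text
pics
{'clock': 0.0, 'joint_positions': array([-0.06287605,  0.38426976,  0.01635601,  1.37113212, -0.00630723,
        1.38818569, -0.04648923]), 'joint_velocities': array([-2.13538358e-04, -1.23393773e-03,  2.31235459e-04,  1.19619493e-03,
       -3.60408874e-04,  8.80288976e-05,  1.87331250e-04]), 'effort': array([-4.50568632e-04, -6.27588844e+01,  8.43669288e-01, -3.71825659e+01,
        1.65239023e-02,  1.39937960e-02, -1.08329079e-04]), 'eef_pos': array([6.24511192e+02, 3.46194308e-02, 2.30268993e+02]), 'orientation': array([-6.80329693e-04,  7.07083098e-01,  7.07129794e-01, -6.95708222e-04]), 'wrist_force': array([ 0.33392394, -0.31925761, -0.19409257]), 'wrist_torque': array([-0.00095348, -0.03556986,  0.00680744]), 'gripper_width': 1.0017571640768812}
scene 408.75924224396516 408.75924224396516 318.92571221364676 194.7126108949481 [[ 0.72353205 -0.69028944  0.00136353]
 [-0.36072833 -0.37978276 -0.85184513]
 [ 0.58853754  0.61584539 -0.52379196]] [-425.05437147  303.27898474  548.54128644]
side 389.3962500948165 389.3962500948165 327.39427789597363 200.99685214086142 [[-0.85794126 -0.51348507 -0.01642785]
 [-0.3208905   0.56057384 -0.76340438]
 [ 0.40120578 -0.64968458 -0.64571191]] [545.28389231 216.68003653 977.88147452]
wrist 283.3404395827649 283.3404395827649 321.70446104983836 198.37930700342423 [[ 9.99998796e-01 -2.22619369e-04 -1.53565283e-03]
 [ 2.29513176e-04 -9.57549281e-01  2.88269528e-01]
 [-1.53463764e-03 -2.88269534e-01 -9.57548078e-01]] [-623.54220869  -37.63358441  379.20685562]
```

View pics/scene0.png

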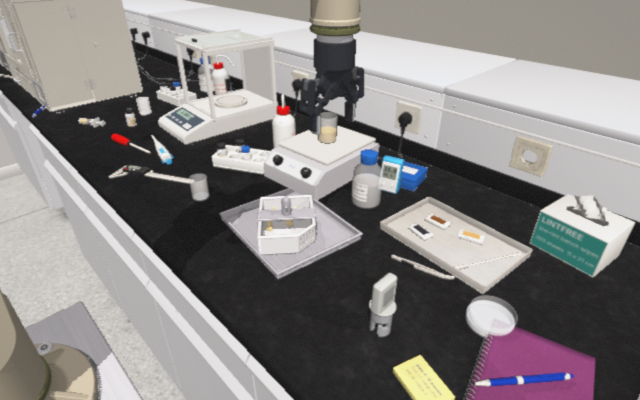

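View pics/side0.png

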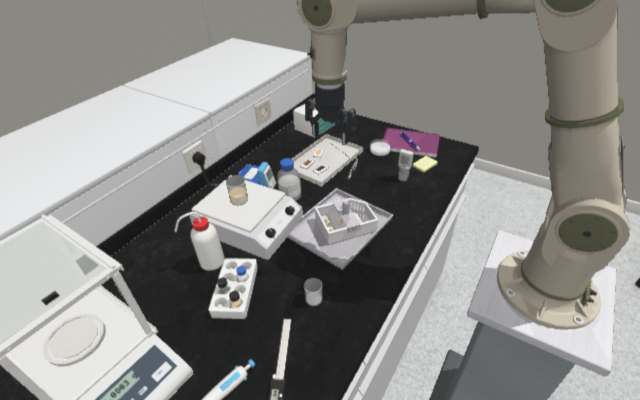

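View pics/wrist0.png

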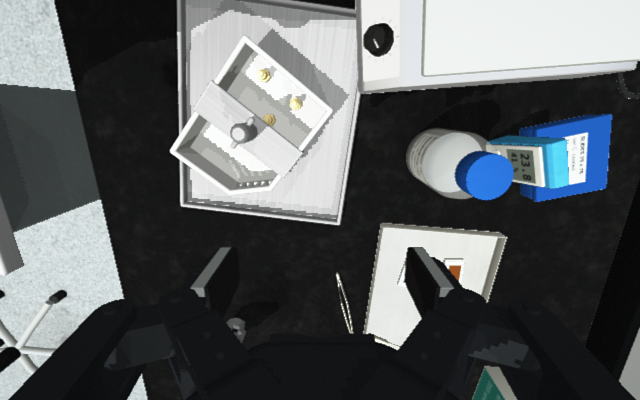

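```bash
cat > h.py <<'E'
import numpy as np, cv2, os
from bench import readout, optics, order
def cam(n,save=None,crop=None,k=1):
    c=optics.camera(n)
    if save:
        im=c["pixels"][:,:,::-1]
        if crop: x0,y0,x1,y1=crop; im=im[y0:y1,x0:x1]
        cv2.imwrite(f"pics/{save}.png",cv2.resize(im,None,fx=k,fy=k,interpolation=cv2.INTER_CUBIC))
    return c
def ray(c,u,v):
    R=np.array(c["R"]);t=np.array(c["t"])
    d=R.T@np.array([(u-c["cx"])/c["fx"],(v-c["cy"])/c["fy"],1.]); return -R.T@t, d/np.linalg.norm(d)
def onz(c,u,v,z):
    o,d=ray(c,u,v); return o+d*(z-o[2])/d[2]
def proj(c,X):
    p=np.array(c["R"])@np.array(X,float)+np.array(c["t"]); return c["fx"]*p[0]/p[2]+c["cx"],c["fy"]*p[1]/p[2]+c["cy"]
def tri(*cs):
    A=np.zeros((3,3));b=np.zeros(3)
    for c,u,v in cs:
        o,d=ray(c,u,v);P=np.eye(3)-np.outer(d,d);A+=P;b+=P@o
    X=np.linalg.solve(A,b)
    print("tri",X.round(1),[np.linalg.norm((np.eye(3)-np.outer(ray(c,u,v)[1],ray(c,u,v)[1]))@(X-ray(c,u,v)[0])).round(1) for c,u,v in cs]); return X
E
python3 - <<'E'
from h import *
cam("scene","s1",(350,255,430,345),7)
cam("side","d1",(360,130,440,200),8)
cam("wrist","w1",(165,20,365,230),3)
E
```

```text
(no output)
```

View pics/s1.png

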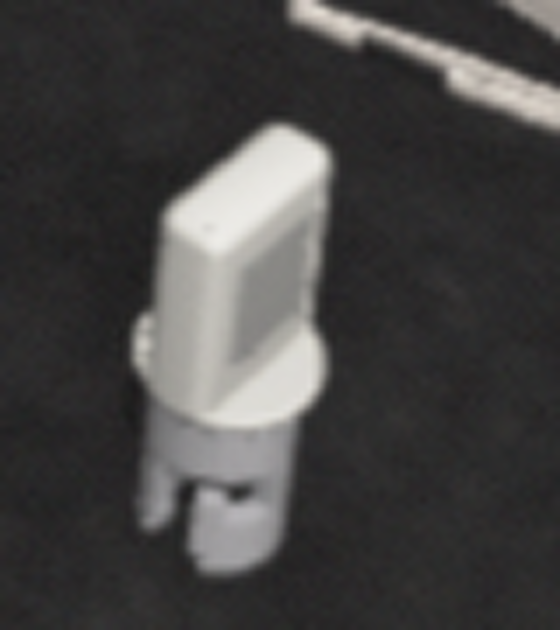

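View pics/d1.png

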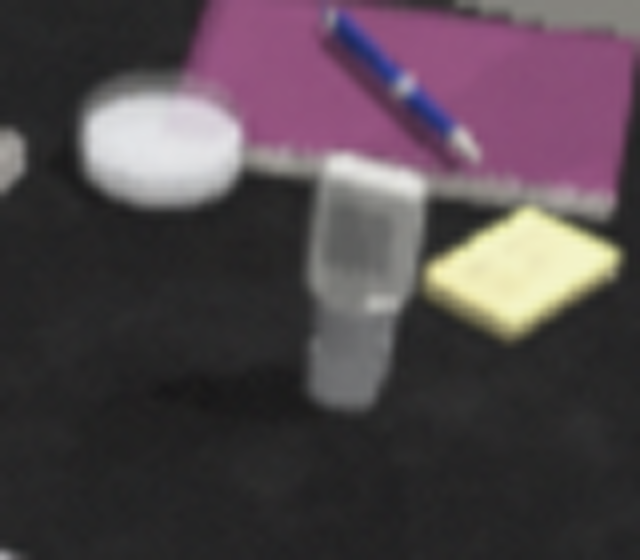

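View pics/w1.png

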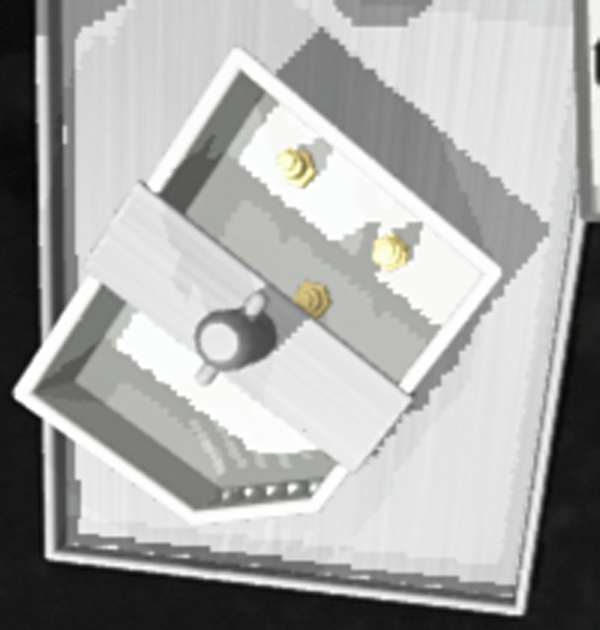

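Run:
```python
from h import *
s=cam("scene");d=cam("side");w=cam("wrist")
T=[onz(s,350+u/7,255+v/7,108) for u,v in [(165,215),(280,125),(330,155),(222,243)]]
print("handle top",np.round(T,1),np.mean(T,0).round(1))
D=[onz(d,360+u/8,130+v/8,108) for u,v in [(330,157),(425,182)]]
print("side far/ near edge",np.round(D,1))
a=T[0]-T[1];b=T[3]-T[2];print(np.degrees(np.arctan2(a[1],a[0])),np.degrees(np.arctan2(b[1],b[0])),np.linalg.norm(a),np.linalg.norm(b), np.linalg.norm(T[0]-T[3]))
W=[onz(w,165+u/3,20+v/3,49) for u,v in [(240,48),(500,270),(315,510),(200,520),(15,393)]]
print("rim",np.round(W,1)); 
for i,j in [(0,1),(0,4),(1,2),(4,3)]:
    a=W[j]-W[i];print(i,j,np.degrees(np.arctan2(a[1],a[0])).round(1),np.linalg.norm(a).round(1))
Y=[onz(w,165+u/3,20+v/3,54) for u,v in [(140,183),(410,402),(360,468),(87,262)]]
print("yoke",np.round(Y,1),np.mean(Y,0))
print("spig",onz(w,165+222/3,20+340/3,94), [onz(w,165+u/3,20+v/3,80).round(1) for u,v in [(257,302),(205,377)]])
```

```text
handle top [[ 465.8 -246.3  108. ]
 [ 506.2 -245.8  108. ]
 [ 506.5 -259.4  108. ]
 [ 468.1 -260.   108. ]] [ 486.6 -252.9  108. ]
side far/ near edge [[ 502.5 -251.4  108. ]
 [ 462.1 -253.   108. ]]
-179.34034135812382 -179.0946884195605 40.35264307923888 38.33114079765154 13.911699637283826
rim [[546.  148.5  49. ]
 [635.2  76.4  49. ]
 [562.9 -14.2  49. ]
 [517.  -18.3  49. ]
 [451.4  31.8  49. ]]
0 1 -39.0 114.7
0 4 -129.0 150.2
1 2 -128.6 115.9
4 3 -37.4 82.6
yoke [[509.  105.4  54. ]
 [601.7  29.1  54. ]
 [582.    3.8  54. ]
 [487.   79.1  54. ]] [544.9224274   54.33890116  54.        ]
spig [544.49650068  54.46964339  94.        ] [array([553.2,  65.9,  80. ]), array([533.7,  41.2,  80. ])]
```

{"api": "move_arm", "payload": {
  "moves": "-50.6 -27.6 0 0 0 0 0;-50.6 -27.6 0 0 0 0 0;-50.6 -27.6 0 0 0 0 0;-50.6 -27.6 0 0 0 0 0;-50.6 -27.6 0 0 0 0 0;0 0 0 0 0 0 0",
  "grip_force": 100
}}

```text
clock: 1.2
eef_pos: [483.1, -260.0, 230.9]
orientation: [0.0, 0.706, 0.708, 0.0]
wrist_force: [-0.2, 0.1, 0.8]
gripper_width: 0.999
```

{"api": "move_arm", "payload": {
  "moves": "0 0 0 0 0 -0.1745 0;0 0 0 0 0 -0.1745 0;0 0 0 0 0 -0.1745 0;0 0 0 0 0 -0.1745 0;0 0 0 0 0 -0.1745 0;0 0 0 0 0 -0.1745 0;0 0 0 0 0 -0.1745 0;0 0 0 0 0 -0.1745 0;0 0 0 0 0 -0.1745 0;0 0 0 0 0 0 0"
}}

```text
clock: 2.45
eef_pos: [487.3, -252.8, 231.5]
orientation: [0.002, -0.029, 1.0, 0.001]
wrist_force: [-0.6, 0.7, -0.2]
gripper_width: 0.998
```

```bash
cat >> h.py <<'E'
from scipy.spatial.transform import Rotation as Ro
def st():
    s=readout.observe();q=np.array(s["orientation"]);R=Ro.from_quat(q[[1,2,3,0]]).as_matrix()
    print("t",round(s["clock"],2),"tcp",s["eef_pos"].round(1),"x_t",R[:,0].round(3),"y_t",R[:,1].round(3),"z_t",R[:,2].round(3),"F",s["wrist_force"].round(1),"T",s["wrist_torque"].round(2),"w",round(s["gripper_width"],3),"q",s["joint_positions"].round(2));return s,R
def shift(target,R,p): print("tool shift",(R.T@(np.array(target)-p)).round(1))
E
python3 - <<'E'
from h import *
s,R=st(); shift([486.6,-252.9,120],R,s["eef_pos"])
w=cam("wrist","w2")
d=cam("side","d2",(340,110,440,200),6)
E
```

```text
t 2.45 tcp [ 487.3 -252.8  231.5] x_t [-0.998 -0.059 -0.004] y_t [-0.059  0.998  0.002] z_t [ 0.004  0.003 -1.   ] F [-0.6  0.7 -0.2] T [-0.04  0.05 -0.02] w 0.998 q [ 0.43  0.22 -0.01  1.58 -0.    1.34  2.05]
tool shift [  1.1  -0.3 111.5]
```

View pics/w2.png

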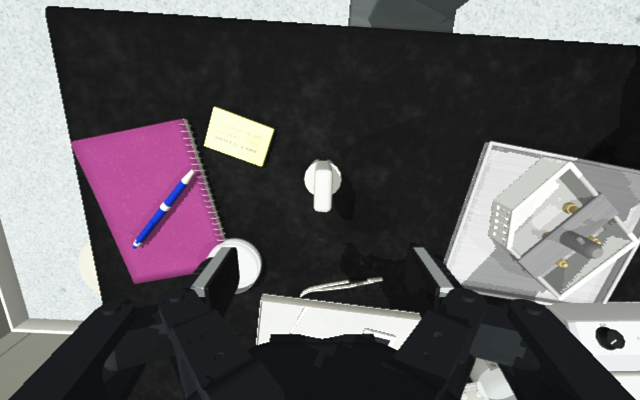

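Run:
```python
from h import *
cam("wrist","w3",(290,140,360,230),8)
```

```text
(no output)
```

View pics/w3.png

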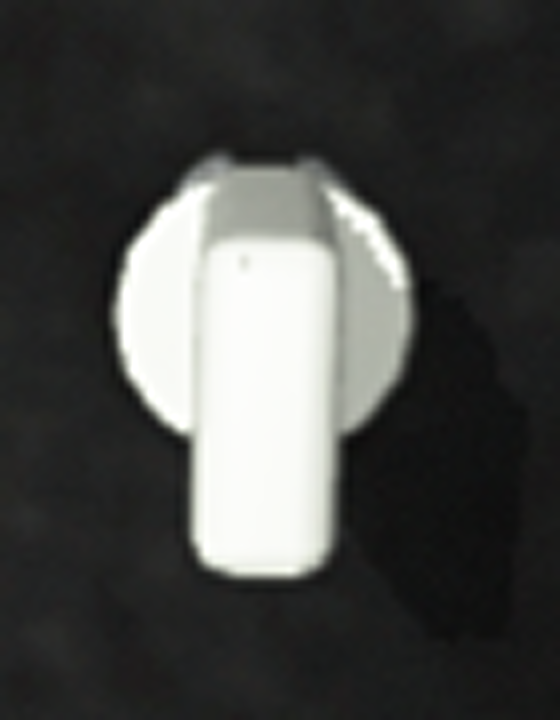

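View pics/d2.png

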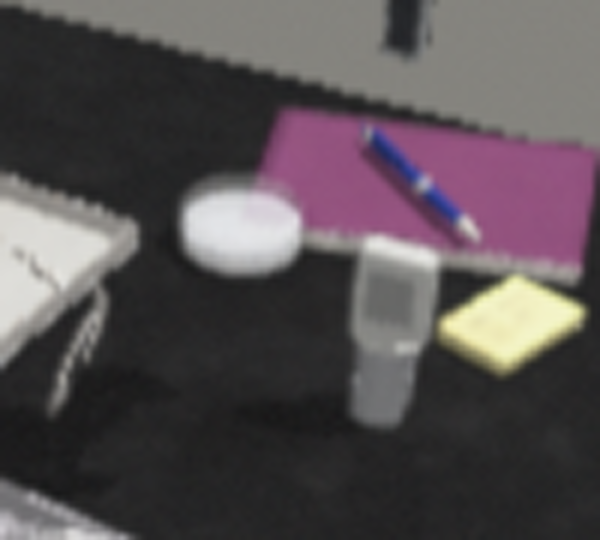

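Run:
```python
from h import *
w=cam("wrist")
P=[onz(w,290+u/8,140+v/8,108) for u,v in [(266,238),(262,577),(203,410),(333,410)]]
print(np.round(P,1)); a=P[1]-P[0]; print(np.degrees(np.arctan2(a[1],a[0])),np.linalg.norm(a)); print((P[0]+P[1])/2)
```

```text
[[ 465.1 -252.9  108. ]
 [ 507.8 -251.   108. ]
 [ 486.7 -259.4  108. ]
 [ 485.8 -243.6  108. ]]
2.578875037506727 42.79195272522781
[ 486.47387776 -251.98398444  108.        ]
```

{"api": "move_arm", "payload": {
  "moves": "0.8 0.5 40 0 0 0.025 0;0 0 45 0 0 0 0;0 0 35 0 0 0 0;0 0 20 0 0 0 0;0 0 12 0 0 0 0;0 0 6 0 0 0 0;0 0 0 0 0 0 0"
}}

```text
clock: 3.52
eef_pos: [488.8, -253.1, 71.0]
orientation: [0.004, -0.009, 1.0, -0.0]
wrist_force: [-1.2, 0.4, 0.3]
gripper_width: 1.002
```

Run:
```python
from h import *
s,R=st(); shift([486.5,-252.3,64],R,s["eef_pos"])
cam("side","d3",(310,90,470,210),5)
```

```text
t 3.52 tcp [ 488.8 -253.1   71. ] x_t [-1.    -0.017 -0.008] y_t [-0.017  1.    -0.   ] z_t [ 0.008 -0.    -1.   ] F [-1.2  0.4  0.3] T [ 0.04 -0.03  0.  ] w 1.002 q [ 0.43  0.36 -0.01  1.78 -0.    0.99  2.01]
tool shift [2.4 0.8 6.9]
```

View pics/d3.png

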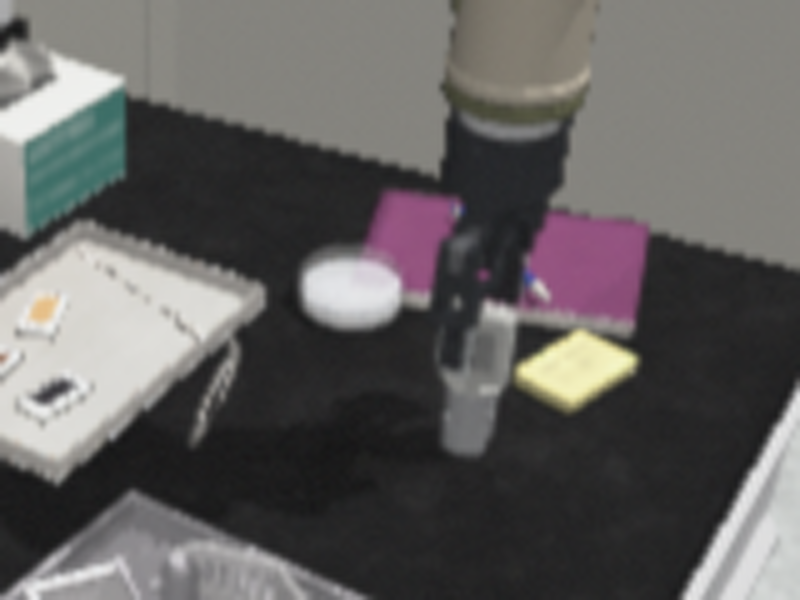

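{"api": "move_arm", "payload": {
  "moves": "2.4 0.8 6.5 0 0.008 0 0;0 0 0 0 0 0 0;0 0 0 0 0 0 1;0 0 0 0 0 0 1;0 0 0 0 0 0 1;0 0 0 0 0 0 1;0 0 0 0 0 0 1;0 0 0 0 0 0 1;0 0 0 0 0 0 1;0 0 0 0 0 0 1"
}}

```text
clock: 4.82
eef_pos: [487.9, -253.0, 66.5]
orientation: [0.002, -0.009, 1.0, -0.001]
wrist_force: [0.3, 0.2, 0.4]
gripper_width: 0.195
```

Run:
```python
from h import *
s,R=st(); 
cam("scene","s3",(320,190,440,350),4)
```

```text
t 4.83 tcp [ 487.9 -253.    66.5] x_t [-1.    -0.017 -0.003] y_t [-0.017  1.    -0.002] z_t [ 0.003 -0.002 -1.   ] F [0.3 0.2 0.4] T [ 0.06 -0.01 -0.  ] w 0.195 q [ 0.43  0.36 -0.01  1.79  0.    0.99  2.  ]
```

View pics/s3.png

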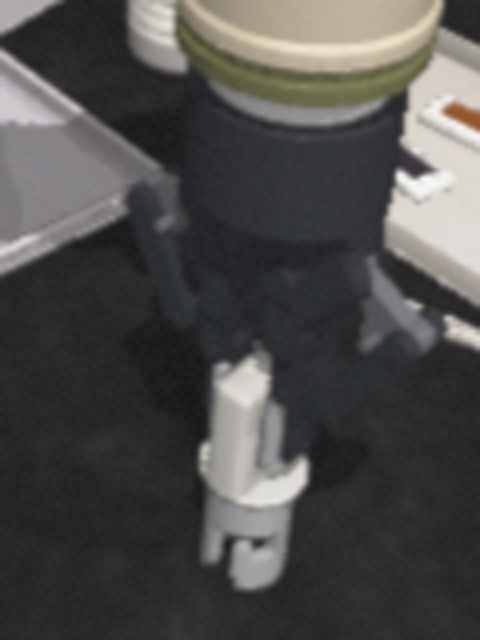

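{"api": "move_arm", "payload": {
  "moves": "0 0 -20 0 0 0 1;0 0 -50 0 0 0 1;0 0 -50 0 0 0 1;0 0 -40 0 0 0 1;0 0 0 0 0 -0.17 1;0 0 0 0 0 -0.17 1;0 0 0 0 0 -0.17 1;0 0 0 0 0 -0.17 1;0 0 0 0 0 -0.17 1;0 0 0 0 0 0 1"
}}

```text
clock: 6.12
eef_pos: [485.2, -252.0, 229.2]
orientation: [-0.001, -0.431, 0.902, 0.001]
wrist_force: [0.3, 0.6, -1.9]
gripper_width: 0.2
```

Run:
```python
from h import *
s,R=st(); 
print("yaw of -x_t",np.degrees(np.arctan2(-R[1,0],-R[0,0])))
# handle centre = tcp + R@[1.4,0.?]
off=R@[1.4,0,0]; shift(np.array([544.7,54.4,215])-off,R,s["eef_pos"])
cam("side","d4")
```

```text
t 6.12 tcp [ 485.2 -252.   229.2] x_t [-0.628 -0.778  0.001] y_t [-0.778  0.628  0.002] z_t [-0.002  0.    -1.   ] F [ 0.3  0.6 -1.9] T [-0.06  0.04 -0.03] w 0.2 q [ 0.5   0.22 -0.09  1.59  0.02  1.34  2.87]
yaw of -x_t 51.09767850455229
tool shift [-277.2  146.    14.2]
```

View pics/d4.png

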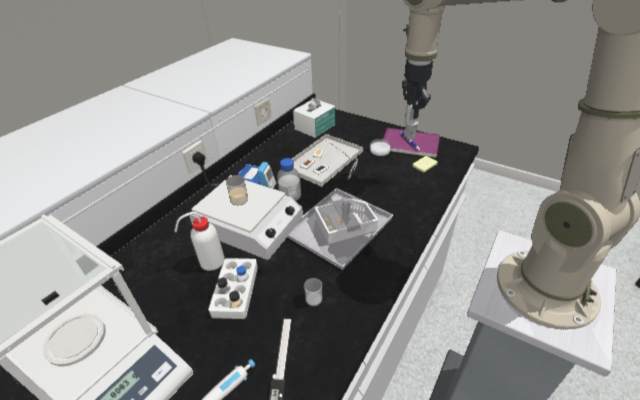

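{"api": "move_arm", "payload": {
  "moves": "-46.2 24.3 0 0 0 0 1;-46.2 24.3 0 0 0 0 1;-46.2 24.3 0 0 0 0 1;-46.2 24.3 0 0 0 0 1;-46.2 24.3 0 0 0 0 1;-46.2 24.3 0 0 0 0 1;0 0 0 0 0 0 1;0 0 0 0 0 0 1"
}}

```text
clock: 7.18
eef_pos: [551.5, 61.9, 227.7]
orientation: [-0.002, -0.413, 0.911, 0.001]
wrist_force: [0.1, -0.9, -1.3]
gripper_width: 0.199
```

Run:
```python
from h import *
s,R=st(); 
print("yaw of -x_t",np.degrees(np.arctan2(-R[1,0],-R[0,0])))
off=R@[1.4,0,0]; shift(np.array([544.7,54.4,175])-off,R,s["eef_pos"])
c=cam("side","d5",(290,110,410,270),4)
c=cam("scene","s5",(220,90,350,250),4)
```

```text
t 7.17 tcp [551.5  61.9 227.7] x_t [-0.659 -0.752  0.002] y_t [-0.752  0.659  0.002] z_t [-0.003 -0.    -1.   ] F [ 0.1 -0.9 -1.3] T [-0.09  0.03  0.02] w 0.199 q [ 0.09  0.25 -0.31  1.56  0.08  1.35  2.19]
yaw of -x_t 48.783388730936565
tool shift [ 8.6  0.  52.7]
```

View pics/d5.png

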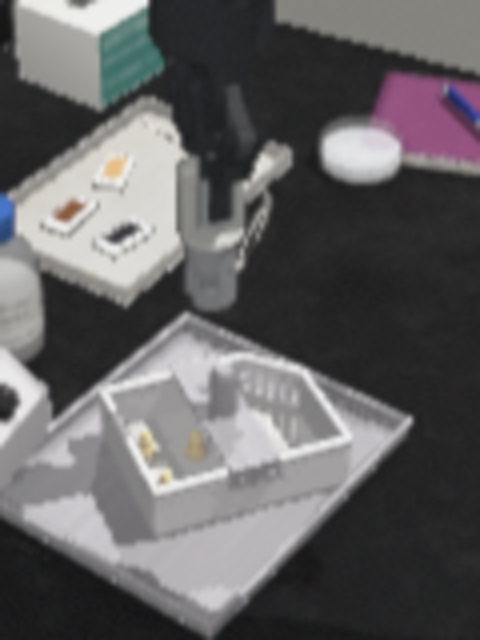

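View pics/s5.png

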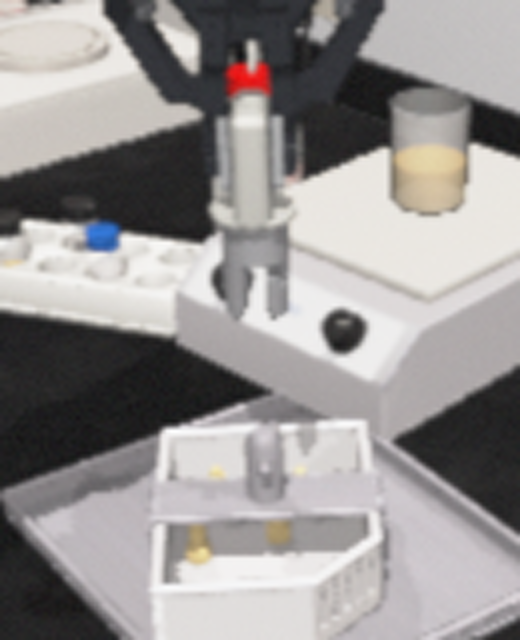

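{"api": "move_arm", "payload": {
  "moves": "8.6 0 30 0 0 -0.04 1;0 0 20 0 0 0 1;0 0 0 0 0 0 1;0 0 0 0 0 0 1"
}}

```text
clock: 7.78
eef_pos: [546.2, 49.9, 178.3]
orientation: [-0.001, -0.427, 0.904, -0.0]
wrist_force: [-0.1, 0.0, -1.0]
gripper_width: 0.198
```

Run:
```python
from h import *
s,R=st(); 
print("yaw of -x_t",np.degrees(np.arctan2(-R[1,0],-R[0,0])))
off=R@[1.4,0,0]; shift(np.array([544.7,54.4,175])-off,R,s["eef_pos"])
c=cam("side","d6",(310,150,380,230),8)
c=cam("scene","s6",(250,130,330,230),7)
```

```text
t 7.78 tcp [546.2  49.9 178.3] x_t [-0.636 -0.772  0.001] y_t [-0.772  0.636 -0.   ] z_t [-0.001 -0.001 -1.   ] F [-0.1  0.  -1. ] T [ 0.04 -0.01 -0.01] w 0.198 q [ 0.11  0.27 -0.31  1.65  0.09  1.24  2.23]
yaw of -x_t 50.523624440630414
tool shift [-3.9  4.   3.3]
```

View pics/d6.png

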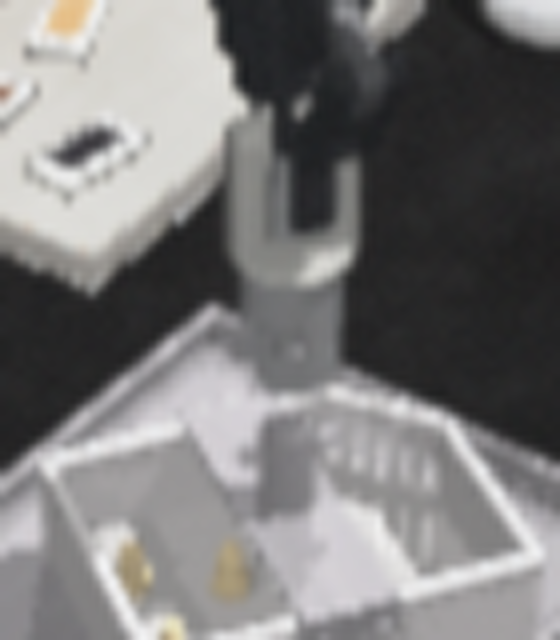

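View pics/s6.png

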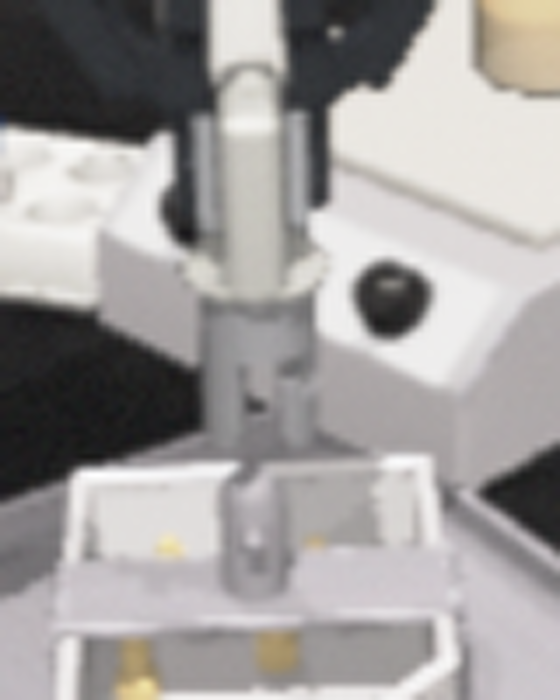

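{"api": "move_arm", "payload": {
  "moves": "-3.9 4 5 0 0 -0.012 1;0 0 0 0 0 0 1;0 0 0 0 0 0 1"
}}

```text
clock: 8.25
eef_pos: [546.3, 56.7, 174.3]
orientation: [0.001, -0.433, 0.901, -0.001]
wrist_force: [1.0, -0.2, -0.6]
gripper_width: 0.197
```

Run:
```python
from h import *
s,R=st(); 
print("yaw of -x_t",np.degrees(np.arctan2(-R[1,0],-R[0,0])))
off=R@[1.4,0,0]; shift(np.array([544.7,54.4,175])-off,R,s["eef_pos"])
c=cam("side","d7",(310,150,380,230),8)
h=s["eef_pos"]+off; lo=h-[0,0,66.5]
print("side expected: sleeve bottom",proj(c,lo),"spig top",proj(c,[544.7,54.4,94]),"base",proj(c,[544.7,54.4,54]))
c=cam("scene","s7",(250,130,330,230),7)
print("scene expected",proj(c,lo),proj(c,[544.7,54.4,94]),proj(c,[544.7,54.4,54]))
```

```text
t 8.25 tcp [546.3  56.7 174.3] x_t [-0.625 -0.781 -0.001] y_t [-0.781  0.625 -0.002] z_t [ 0.002 -0.001 -1.   ] F [ 1.  -0.2 -0.6] T [-0.   -0.01 -0.06] w 0.197 q [ 0.1   0.27 -0.31  1.66  0.09  1.22  2.23]
yaw of -x_t 51.322473591343986
tool shift [ 1.4 -0.2 -0.7]
side expected: sleeve bottom (np.float64(344.1829737156677), np.float64(197.61123392094245)) spig top (np.float64(344.55206911856567), np.float64(201.21844289380473)) base (np.float64(344.3857747987119), np.float64(211.7715197615963))
scene expected (np.float64(285.80517231868737), np.float64(191.6148162127121)) (np.float64(286.1773726031817), np.float64(197.61365960287085)) (np.float64(286.93662225891126), np.float64(213.47394473563065))
```

View pics/d7.png

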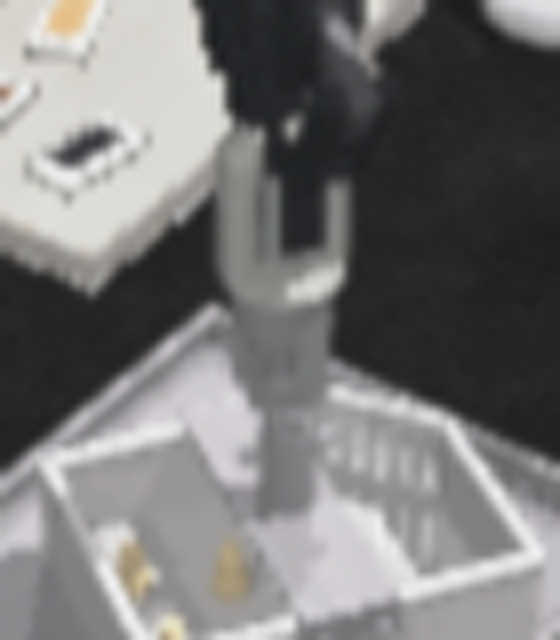

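View pics/s7.png

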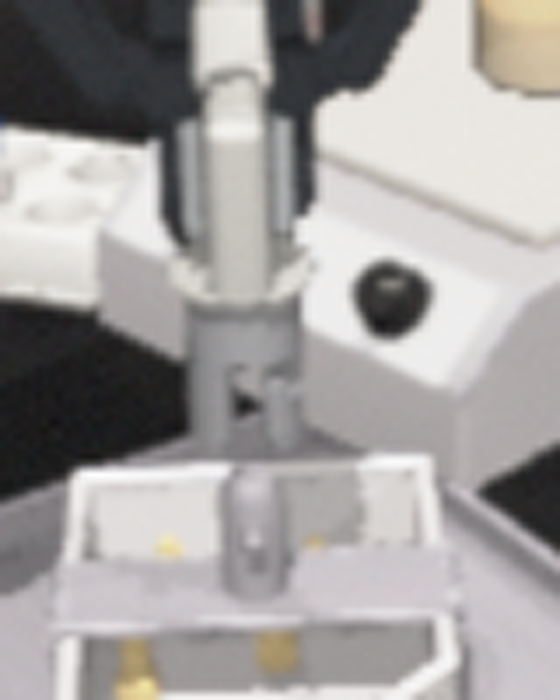

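{"api": "move_arm", "payload": {
  "moves": "1.7 -1 5 0 0 0 1;0 0 5 0 0 0 1;0 0 5 0 0 0 1;0 0 4 0 0 0 1;0 0 0 0 0 0 1"
}}

```text
clock: 8.98
eef_pos: [545.6, 54.3, 153.4]
orientation: [0.0, -0.433, 0.901, -0.0]
wrist_force: [0.7, -0.2, -1.8]
gripper_width: 0.196
```

Run:
```python
from h import *
s,R=st(); 
print("yaw of -x_t",np.degrees(np.arctan2(-R[1,0],-R[0,0])))
off=R@[1.4,0,0]; shift(np.array([544.7,54.4,175])-off,R,s["eef_pos"])
c=cam("side","d8",(310,150,380,230),8)
c=cam("scene","s8",(250,130,330,230),7)
```

```text
t 8.97 tcp [545.6  54.3 153.4] x_t [-0.625 -0.78   0.   ] y_t [-0.78   0.625 -0.001] z_t [ 0.001 -0.001 -1.   ] F [ 0.7 -0.2 -1.8] T [ 0.04  0.11 -0.05] w 0.196 q [ 0.1   0.29 -0.31  1.68  0.1   1.18  2.23]
yaw of -x_t 51.298008211750265
tool shift [ -0.9   0.7 -21.6]
```

View pics/d8.png

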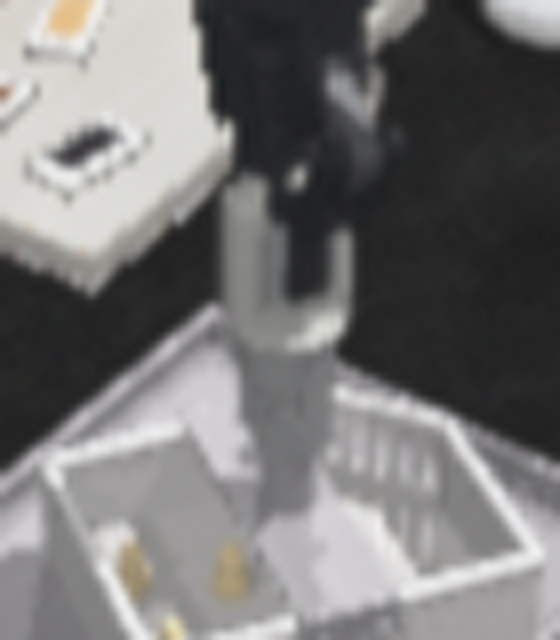

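View pics/s8.png

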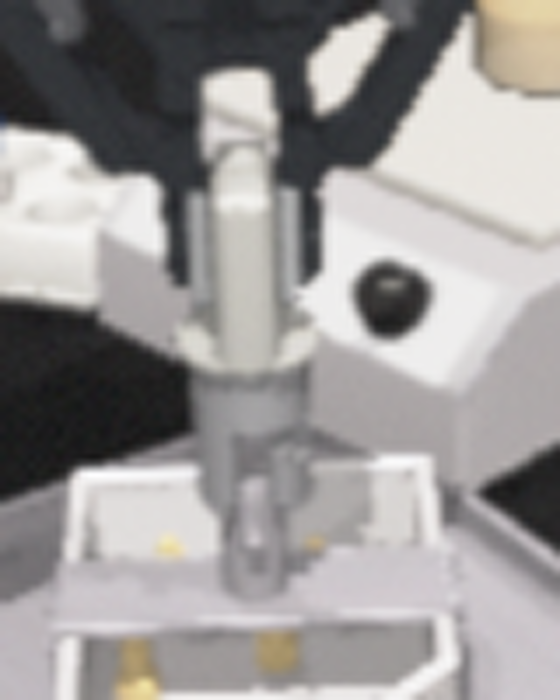

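{"api": "move_arm", "payload": {
  "moves": "0 0 4 0 0 0 1;0 0 4 0 0 0 1;0 0 4 0 0 0 1;0 0 0 0 0 0 1"
}}

```text
clock: 9.57
eef_pos: [545.5, 54.5, 141.1]
orientation: [0.0, -0.433, 0.901, -0.001]
wrist_force: [-0.9, -0.7, -1.4]
gripper_width: 0.2
```

Run:
```python
from h import *
s,R=st(); 
c=cam("scene","s9",(250,130,330,230),7)
```

```text
t 9.57 tcp [545.5  54.5 141.1] x_t [-0.625 -0.781  0.   ] y_t [-0.781  0.625 -0.001] z_t [ 0.001 -0.001 -1.   ] F [-0.9 -0.7 -1.4] T [0.08 0.25 0.04] w 0.2 q [ 0.1   0.3  -0.31  1.7   0.1   1.16  2.23]
```

View pics/s9.png

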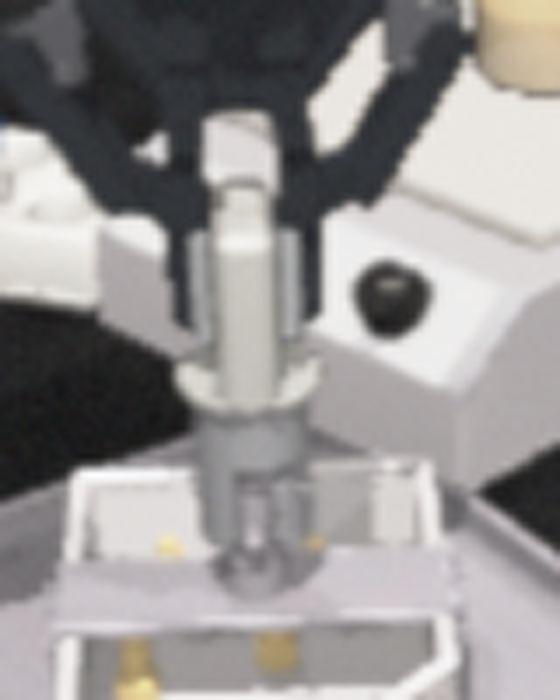

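{"api": "move_arm", "payload": {
  "moves": "0 0 4 0 0 0 1;0 0 4 0 0 0 1;0 0 4 0 0 0 1;0 0 4 0 0 0 1;0 0 0 0 0 0 1"
}}

```text
clock: 10.25
eef_pos: [545.4, 54.6, 124.1]
orientation: [0.0, -0.433, 0.901, -0.0]
wrist_force: [-0.9, 0.0, -2.0]
gripper_width: 0.2
```

Run:
```python
from h import *
s,R=st();
```

```text
t 10.25 tcp [545.4  54.6 124.1] x_t [-0.625 -0.781  0.   ] y_t [-0.781  0.625 -0.001] z_t [ 0.    -0.001 -1.   ] F [-0.9  0.  -2. ] T [ 0.03  0.28 -0.03] w 0.2 q [ 0.1   0.32 -0.31  1.72  0.11  1.12  2.22]
```

{"api": "move_arm", "payload": {
  "moves": "0 0 2 0 0 0 1;0 0 2 0 0 0 1;0 0 1.5 0 0 0 1;0 0 1 0 0 0 1"
}}

```text
clock: 10.75
eef_pos: [545.5, 54.7, 120.5]
orientation: [0.001, -0.433, 0.901, -0.001]
wrist_force: [-6.8, -0.3, 6.5]
gripper_width: 0.196
```

Run:
```python
from h import *
s,R=st(); 
c=cam("scene","s10",(250,130,330,230),7)
```

```text
t 10.75 tcp [545.5  54.7 120.5] x_t [-0.625 -0.781 -0.   ] y_t [-0.781  0.625 -0.002] z_t [ 0.002 -0.001 -1.   ] F [-6.8 -0.3  6.5] T [-0.13  1.59 -0.  ] w 0.196 q [ 0.1   0.32 -0.31  1.72  0.11  1.11  2.22]
```

View pics/s10.png

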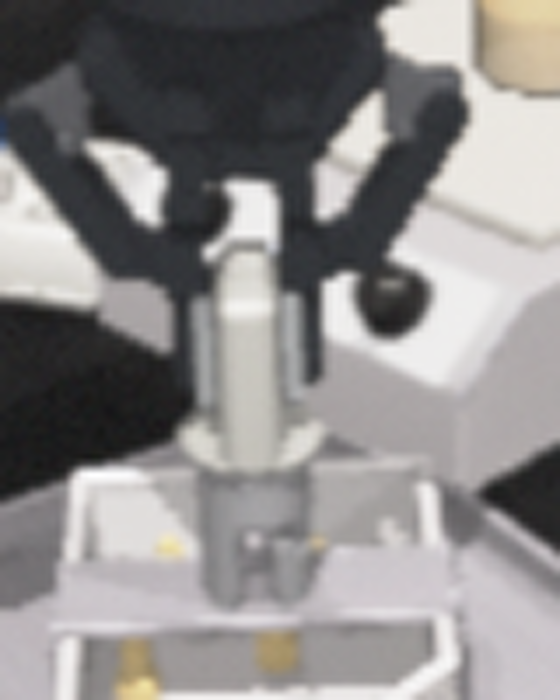

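{"api": "move_arm", "payload": {
  "moves": "0 0 0.8 0 0 0 1;0 -0.2 0.8 0 0 0.1 1;0 -0.2 0.8 0 0 0.15 1;0 -0.2 0.8 0 0 0.15 1;0 -0.2 0.8 0 0 0.15 1;0 0 0.8 0 0 0 1"
}}

```text
clock: 11.55
eef_pos: [545.4, 54.2, 120.5]
orientation: [0.001, -0.163, 0.987, -0.001]
wrist_force: [-3.9, -0.4, 5.6]
gripper_width: 0.2
```

Run:
```python
from h import *
s,R=st(); 
print("yaw of -x_t",np.degrees(np.arctan2(-R[1,0],-R[0,0])))
c=cam("scene","s11",(220,130,350,260),5)
```

```text
t 11.55 tcp [545.4  54.2 120.5] x_t [-0.947 -0.322 -0.002] y_t [-0.322  0.947 -0.003] z_t [ 0.003 -0.002 -1.   ] F [-3.9 -0.4  5.6] T [-0.14  1.15 -0.05] w 0.2 q [ 0.03  0.31 -0.22  1.73  0.08  1.11  1.68]
yaw of -x_t 18.784323167945868
```

View pics/s11.png

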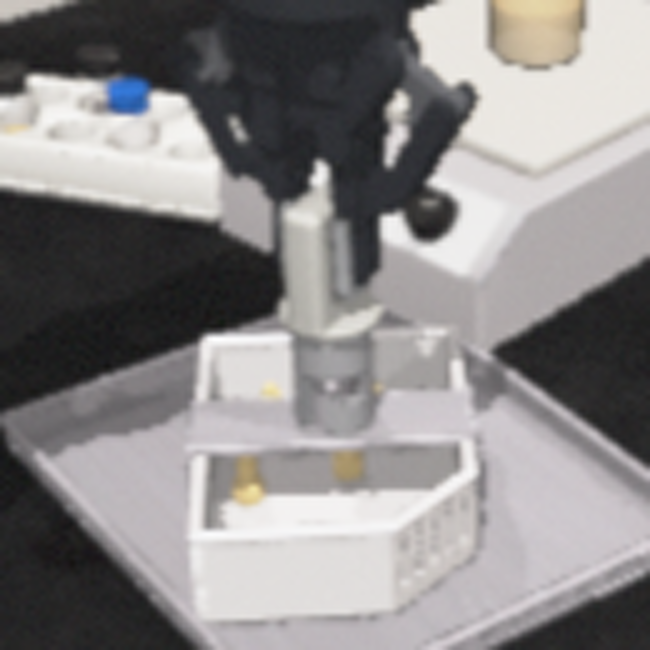

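{"api": "move_arm", "payload": {
  "moves": "0 -0.2 0.8 0 0 0.15 1;0 -0.2 0.8 0 0 0.15 1;0 -0.2 0.8 0 0 0.15 1;0 -0.2 0.8 0 0 0.15 1;0 0 0.8 0 0 0.06 1;0 0 0.5 0 0 0 1"
}}

```text
clock: 12.35
eef_pos: [544.5, 54.2, 120.5]
orientation: [0.002, 0.174, 0.985, -0.001]
wrist_force: [-5.1, -0.7, 3.3]
gripper_width: 0.194
```

Run:
```python
from h import *
s,R=st(); 
print("yaw of -x_t",np.degrees(np.arctan2(-R[1,0],-R[0,0])))
c=cam("scene","s12",(220,130,350,260),5)
```

```text
t 12.35 tcp [544.5  54.2 120.5] x_t [-0.939  0.344 -0.004] y_t [ 0.344  0.939 -0.001] z_t [ 0.003 -0.003 -1.   ] F [-5.1 -0.7  3.3] T [-0.17  1.03  0.09] w 0.194 q [-0.06  0.3  -0.12  1.74  0.04  1.1   1.03]
yaw of -x_t -20.0963979277161
```

View pics/s12.png

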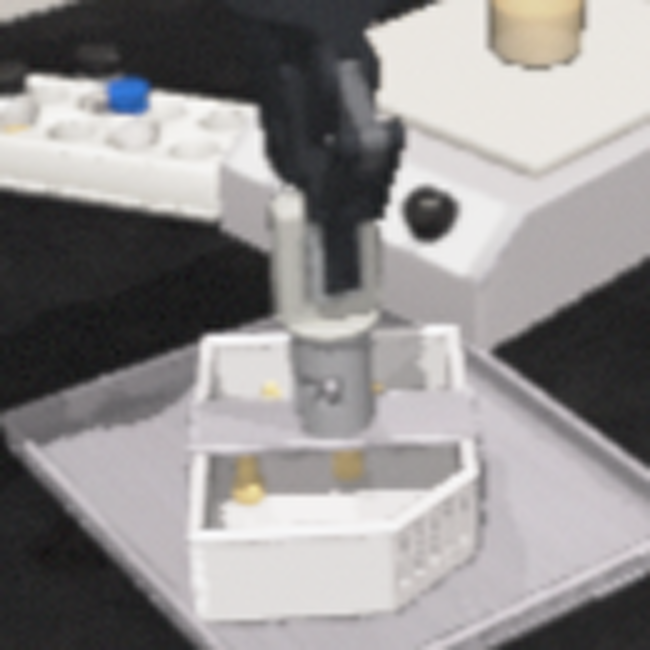

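{"api": "move_arm", "payload": {
  "moves": "0 0 -2 0 0 0 1;0 0 -2 0 0 0 1;0 0 -2 0 0 0 1;0 0 -2 0 0 0 1;0 0 -2 0 0 0 1;0 0 -3 0 0 0 1;0 0 -4 0 0 0 1;0 0 0 0 0 0 1"
}}

```text
clock: 13.4
eef_pos: [544.6, 53.8, 136.9]
orientation: [0.002, 0.174, 0.985, -0.001]
wrist_force: [-0.1, -1.1, -3.9]
gripper_width: 0.194
```

Run:
```python
from h import *
s,R=st(); 
print("yaw of -x_t",np.degrees(np.arctan2(-R[1,0],-R[0,0])))
c=cam("scene","s13",(220,130,350,260),5)
```

```text
t 13.4 tcp [544.6  53.8 136.9] x_t [-0.939  0.343 -0.004] y_t [ 0.343  0.939 -0.002] z_t [ 0.003 -0.003 -1.   ] F [-0.1 -1.1 -3.9] T [-0.04  0.   -0.03] w 0.194 q [-0.06  0.29 -0.12  1.72  0.04  1.14  1.03]
yaw of -x_t -20.042261999991243
```

View pics/s13.png

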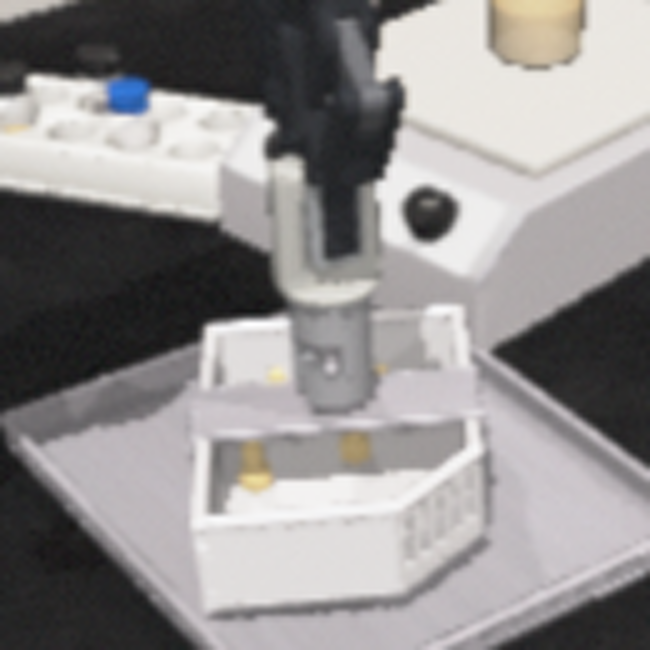

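{"api": "move_arm", "payload": {
  "moves": "0 0 -8 0 0 0 1;0 0 -12 0 0 0 1;0 0 -15 0 0 0 1;0 0 -15 0 0 0 1;0 0 -15 0 0 0 1;0 0 -15 0 0 0 1;0 0 -15 0 0 0 1;0 0 -10 0 0 0 1;0 0 -5 0 0 0 1;0 0 0 0 0 0 1"
}}

```text
clock: 14.7
eef_pos: [544.5, 54.2, 255.9]
orientation: [0.003, 0.174, 0.985, -0.001]
wrist_force: [-0.5, -0.5, -5.3]
gripper_width: 0.197
```

Run:
```python
from h import *
s,R=st(); 
print("yaw of -x_t",np.degrees(np.arctan2(-R[1,0],-R[0,0])))
c=cam("scene","s14",(160,50,400,290),3)
for u,v in [(221,216),(360,235),(275,272)]: print(onz(c,u,v,14).round(0))
d=cam("side","d14",(230,100,430,280),4)
for u,v in [(345,190),(392,213),(343,266)]: print(onz(d,u,v,14).round(0))
for n,(u,v) in dict(beaker=(314,300),bottle=(290,197)).items(): print(n,onz(d,u,v,0).round(0))
```

```text
t 14.7 tcp [544.5  54.2 255.9] x_t [-0.939  0.343 -0.005] y_t [ 0.343  0.939 -0.001] z_t [ 0.005 -0.003 -1.   ] F [-0.5 -0.5 -5.3] T [-0.03  0.08 -0.02] w 0.197 q [-0.06  0.21 -0.12  1.55  0.03  1.39  1.04]
yaw of -x_t -20.033194365821625
[465. 197.  14.]
[642. -70.  14.]
[438. -36.  14.]
[616. -79.  14.]
[438. -52.  14.]
[466. 204.  14.]
beaker [480. 324.   0.]
bottle [762.  26.   0.]
```

View pics/s14.png

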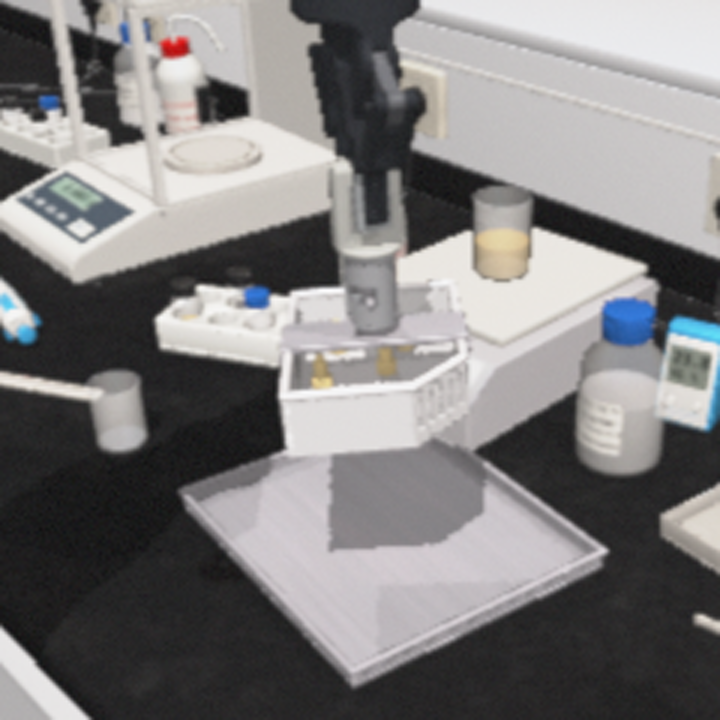

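View pics/d14.png

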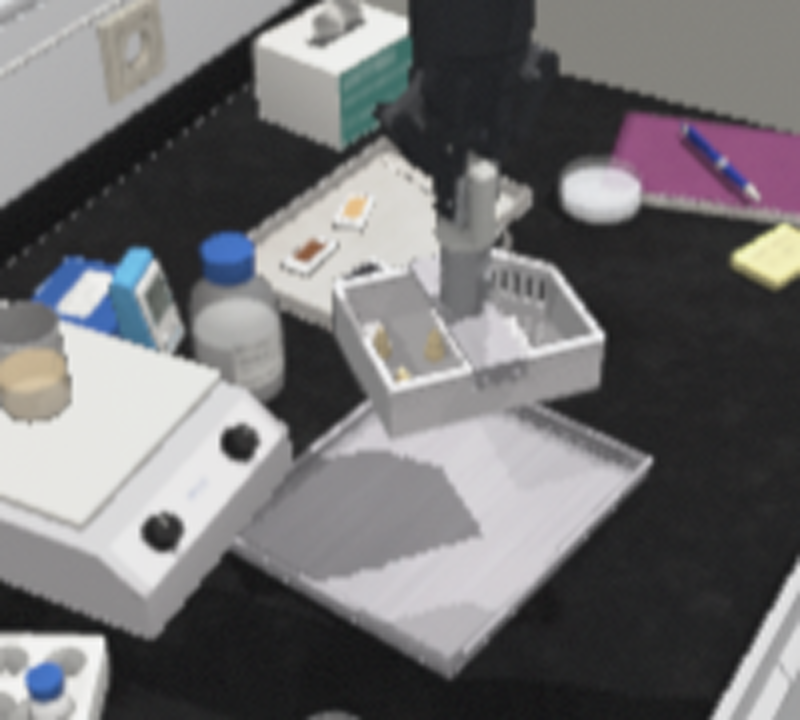

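{"api": "move_arm", "payload": {
  "moves": "0 0 0 0 0 0.08 1;0 0 0 0 0 0.14 1;0 0 0 0 0 0.15 1;0 0 0 0 0 0.15 1;0 0 0 0 0 0.15 1;0 0 0 0 0 0.15 1;0 0 0 0 0 0.15 1;0 0 0 0 0 0.15 1;0 0 0 0 0 0.15 1;0 0 0 0 0 0.15 1;0 0 0 0 0 0.15 1;0 0 0 0 0 0.08 1"
}}

```text
clock: 16.3
eef_pos: [539.9, 53.6, 245.5]
orientation: [-0.001, 0.856, 0.517, -0.007]
wrist_force: [0.0, 1.0, -5.1]
gripper_width: 0.196
```

Run:
```python
from h import *
s,R=st(); 
print("yaw of -x_t",np.degrees(np.arctan2(-R[1,0],-R[0,0])))
c=cam("scene","s15",(160,50,400,290),3)
d=cam("side","d15",(230,100,430,280),4)
```

```text
t 16.3 tcp [539.9  53.6 245.5] x_t [ 0.465  0.885 -0.011] y_t [ 0.885 -0.465 -0.009] z_t [-0.013 -0.005 -1.   ] F [ 0.   1.  -5.1] T [0.05 0.03 0.05] w 0.196 q [-0.2   0.21  0.04  1.57 -0.01  1.38 -0.64]
yaw of -x_t -117.6943548684861
```

View pics/s15.png

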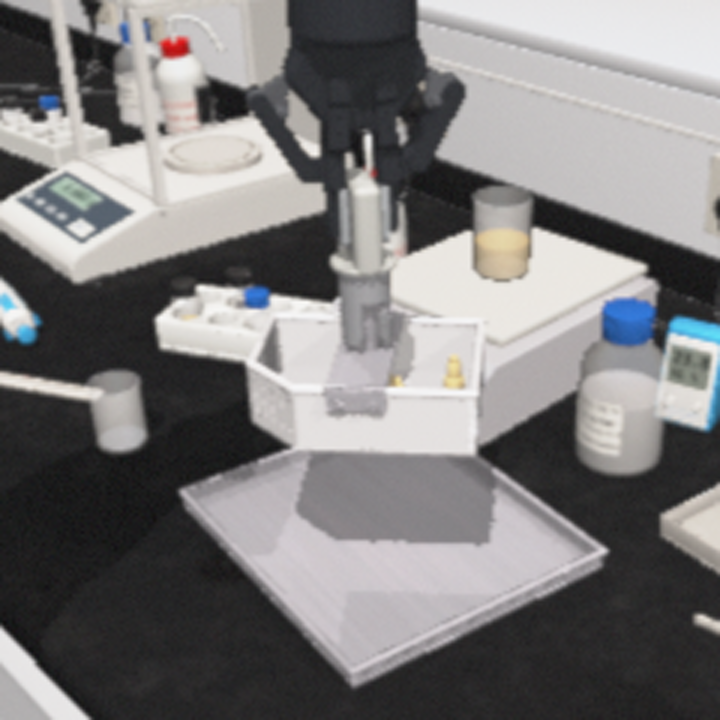

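View pics/d15.png

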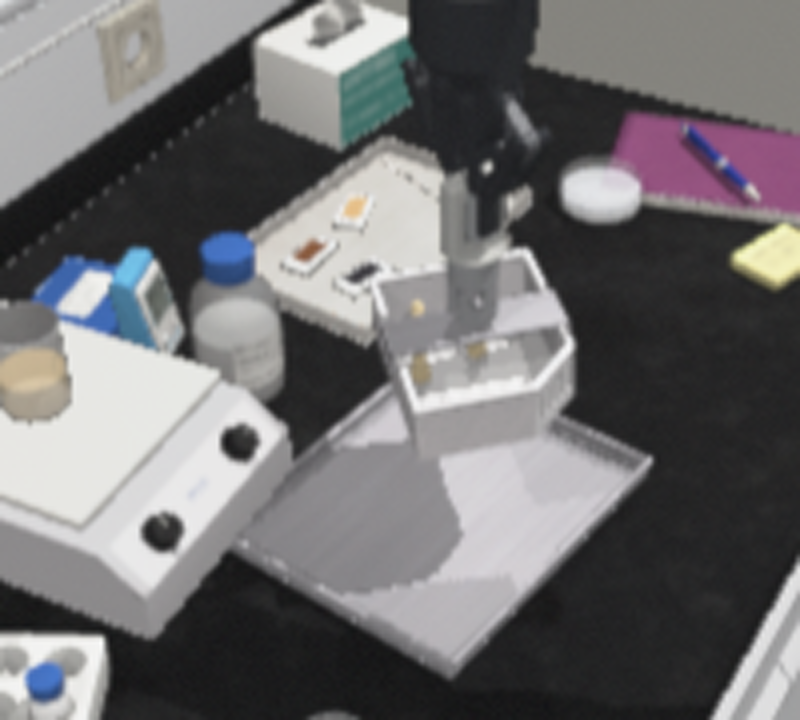

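{"api": "move_arm", "payload": {
  "moves": "-2 -4 0 -0.035 0.019 0 1;-2 -4 0 -0.053 0.028 0 1;-2 -4 0 -0.053 0.028 0 1;-2 -4 0 -0.053 0.028 0 1;-2 -4 0 -0.053 0.028 0 1;-2 -4 0 -0.053 0.028 0 1;-2 -4 0 -0.053 0.028 0 1;-2 -4 0 -0.053 0.028 0 1;0 0 0 -0.035 0.019 0 1;0 0 0 0 0 0 1;0 0 0 0 0 0 1"
}}

```text
clock: 17.77
eef_pos: [498.4, 52.9, 232.3]
orientation: [0.127, 0.823, 0.515, 0.205]
wrist_force: [-0.1, -0.1, -3.5]
gripper_width: 0.197
```

Run:
```python
from h import *
s,R=st(); 
print("tilt",np.degrees(np.arccos(-R[2,2])))
c=cam("scene","s16",(160,50,400,290),3)
d=cam("side","d16",(230,100,430,280),4)
```

```text
t 17.77 tcp [498.4  52.9 232.3] x_t [0.387 0.899 0.206] y_t [ 0.795 -0.438  0.419] z_t [ 0.467  0.001 -0.884] F [-0.1 -0.1 -3.5] T [ 0.05  1.18 -0.  ] w 0.197 q [-0.21 -0.23 -0.04  2.12  0.15  0.78 -0.78]
tilt 27.861922232351997
```

View pics/s16.png

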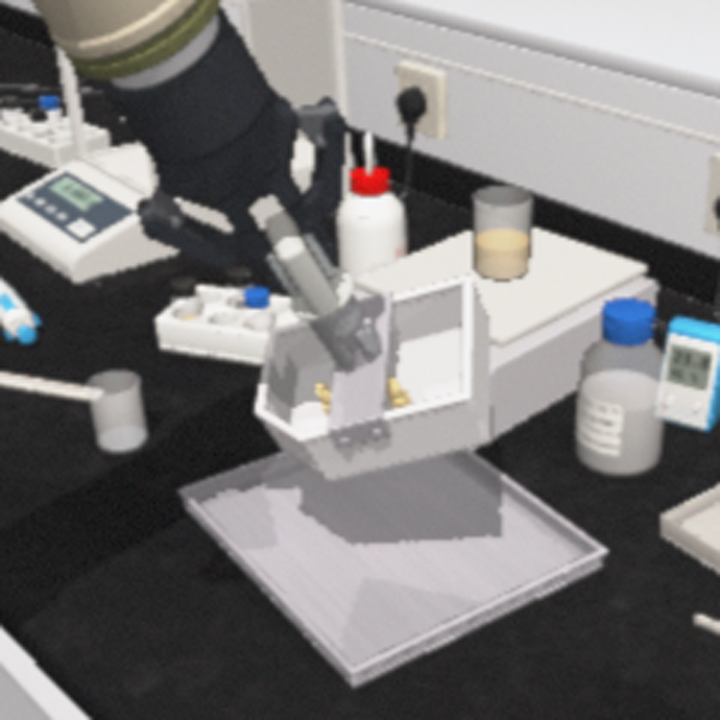

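View pics/d16.png

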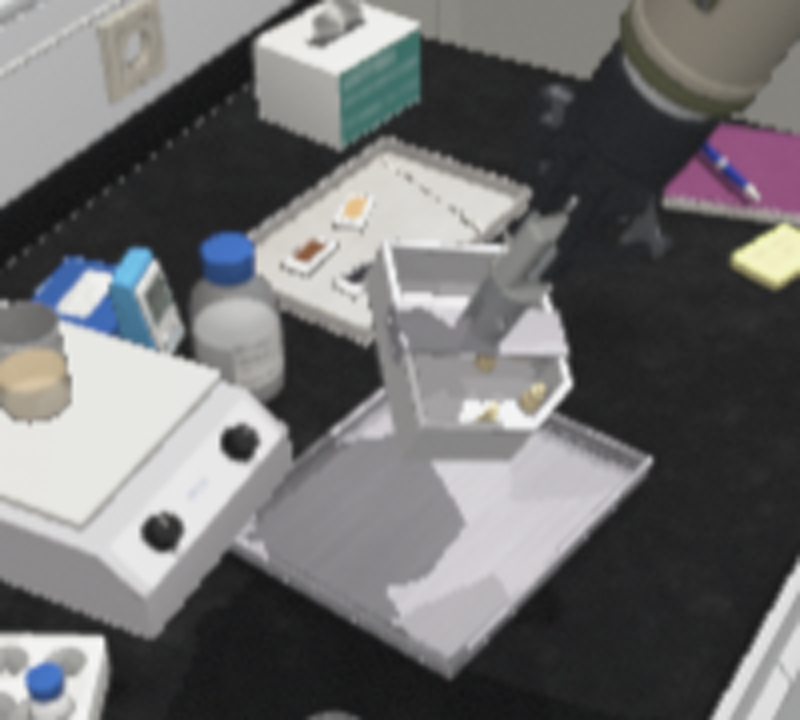

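{"api": "move_arm", "payload": {
  "moves": "2.4 5 2.9 0 0 0 1;2.4 5 2.9 0 0 0 1;2.4 5 2.9 0 0 0 1;2.4 5 2.9 0 0 0 1;0 0 0 0 0 0 1;0 0 0 -0.035 0.018 0 1;0 0 0 -0.035 0.018 0 1;0 0 0 -0.035 0.018 0 1;0 0 0 0 0 0 1;0 0 0 0 0 0 1"
}}

```text
clock: 19.12
eef_pos: [526.0, 52.8, 232.0]
orientation: [0.156, 0.809, 0.506, 0.253]
wrist_force: [-0.5, 0.3, -5.1]
gripper_width: 0.198
```

Run:
```python
from h import *
s,R=st(); 
print("tilt",np.degrees(np.arccos(-R[2,2])))
c=cam("scene","s17",(220,120,340,230),6)
d=cam("side","d17",(310,140,390,230),7)
```

```text
t 19.12 tcp [526.   52.8 232. ] x_t [0.359 0.899 0.252] y_t [ 0.74  -0.439  0.509] z_t [ 0.568  0.004 -0.823] F [-0.5  0.3 -5.1] T [-0.02  1.44  0.04] w 0.198 q [-0.18 -0.23 -0.06  2.17  0.21  0.62 -0.84]
tilt 34.63302936289636
```

View pics/s17.png

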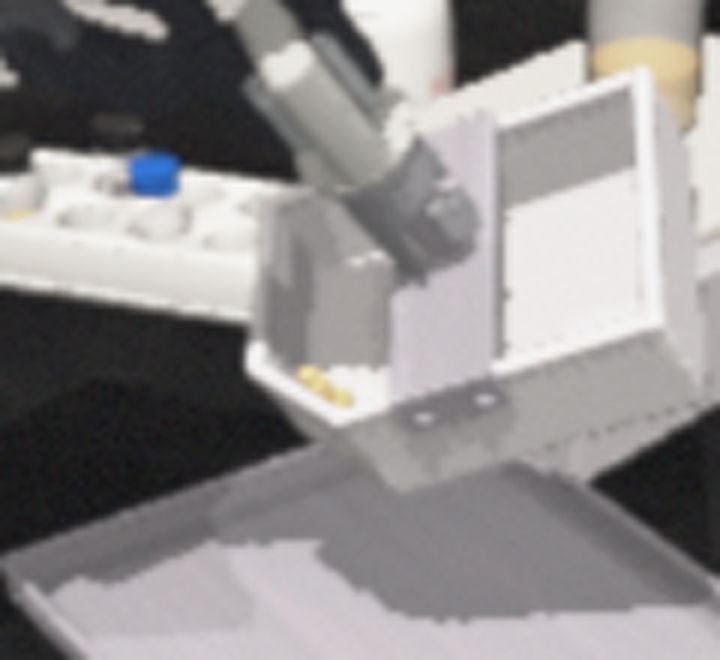

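View pics/d17.png

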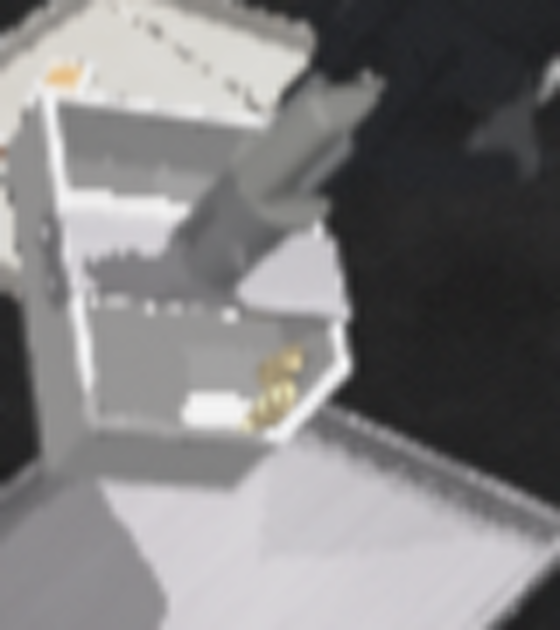

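Run:
```python
from h import *
w=cam("wrist","w18")
c=cam("scene"); d=cam("side")
for n,c,box in (("scene",c,(220,120,340,230)),("side",d,(310,140,390,230))):
    im=c["pixels"]; h=cv2.cvtColor(im,cv2.COLOR_RGB2HSV)
    m=cv2.inRange(h,(18,60,70),(35,255,255)); x0,y0,x1,y1=box
    mm=m*0; mm[y0:y1,x0:x1]=m[y0:y1,x0:x1]
    k,l,s,cc=cv2.connectedComponentsWithStats(mm); print(n,s[1:].tolist(),cc[1:].round(1).tolist())
```

```text
scene [[318, 127, 19, 10, 101], [223, 155, 1, 1, 1], [270, 181, 9, 6, 24]] [[328.4, 130.2], [223.0, 155.0], [273.2, 183.7]]
side [[317, 150, 4, 2, 7], [346, 190, 7, 10, 33]] [[318.4, 150.6], [349.1, 194.3]]
```

View pics/w18.png

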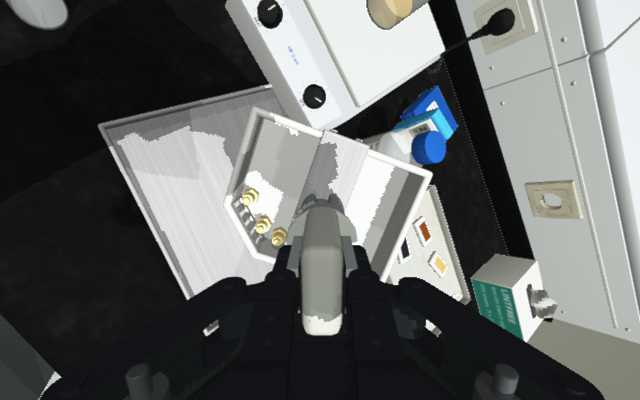

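Run:
```python
from h import *
w=cam("wrist","w19",(215,100,445,290),3)
d=cam("side","d19",(315,160,375,215),13)
```

```text
(no output)
```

View pics/w19.png

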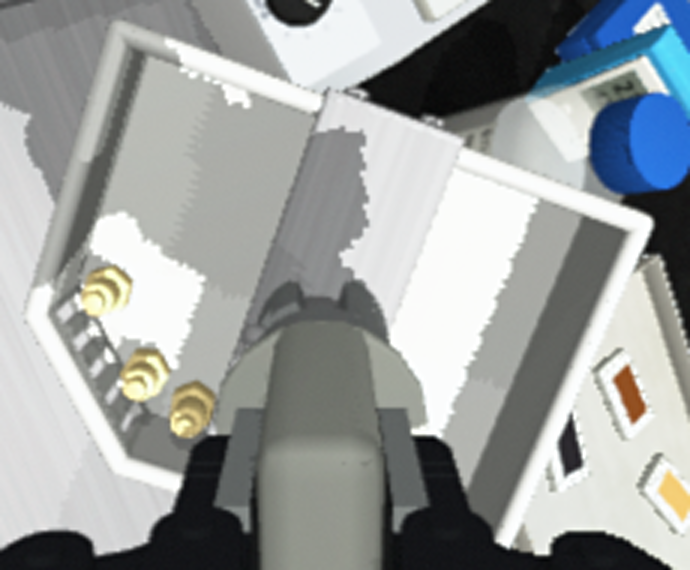

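View pics/d19.png

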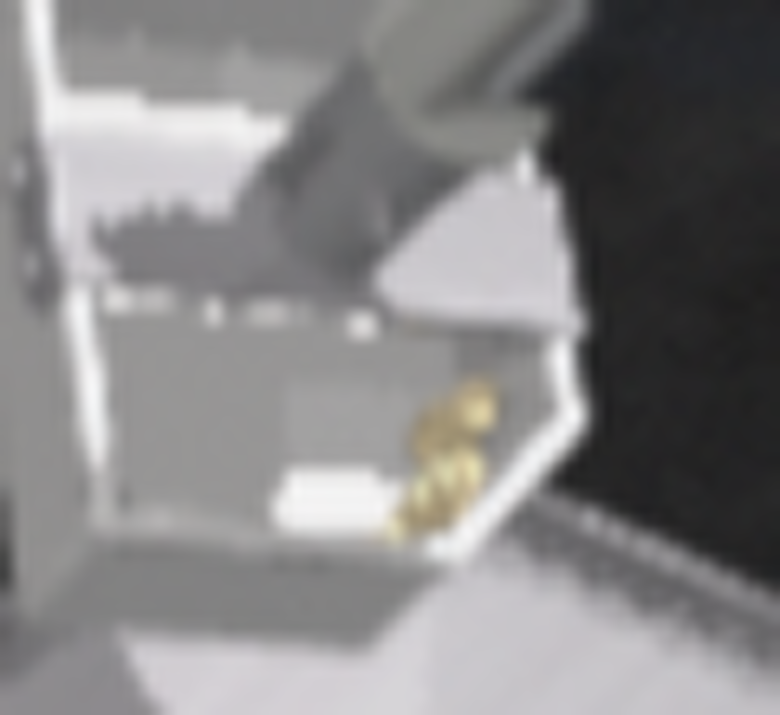

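```bash
cat >> h.py <<'E'
def basket():
    s,R=st(); up=-R[:,2]; hx=-R[:,0]
    bx=Ro.from_rotvec(up*np.radians(71.4)).apply(hx); by=np.cross(up,bx)
    o=s["eef_pos"]+R@[1.4,0,124.5]
    return lambda p: o+bx*p[0]+by*p[1]+up*p[2]
E
python3 - <<'E'
from h import *
B=basket(); print("origin",B([0,0,0]),"drain",B([-57+2,-40+2,8]))
pts=dict(D=(-53,-36,8),wend=(-35,-54,8),w2=(-30,-46,14),w3=(-15,-46,14),w4=(5,-46,14),w5=(25,-46,14))
rim=[(-75,58,46),(75,58,46),(75,-58,46),(-39,-58,46),(-75,-22,46)]
for n,box,k in (("wrist",(215,100,445,290),3),("side",(315,160,375,215),13),("scene",(220,120,340,230),6)):
    c=cam(n); x0,y0,x1,y1=box
    im=cv2.resize(c["pixels"][y0:y1,x0:x1,::-1],None,fx=k,fy=k,interpolation=cv2.INTER_CUBIC)
    T=lambda p: tuple(int(round((a-b)*k)) for a,b in zip(proj(c,B(p)),(x0,y0)))
    cv2.polylines(im,[np.array([T(p) for p in rim])],True,(0,0,255),1)
    cv2.polylines(im,[np.array([T(p) for p in [(-71,54,8),(71,54,8),(71,-54,8),(-37,-54,8),(-71,-20,8)]])],True,(255,0,0),1)
    for m,p in pts.items(): q=T(p); cv2.circle(im,q,3,(0,255,0),-1); cv2.putText(im,m,q,0,.45,(0,255,0),1)
    cv2.imwrite(f"pics/ov_{n}.png",im)
E
```

```text
t 19.48 tcp [526.1  52.9 231.8] x_t [0.359 0.899 0.252] y_t [ 0.74  -0.439  0.51 ] z_t [ 0.569  0.004 -0.823] F [ 0.6 -0.2 -5.3] T [-0.02  1.47 -0.  ] w 0.191 q [-0.19 -0.23 -0.06  2.17  0.21  0.62 -0.84]
origin [597.39852814  54.56013344 129.73624478] drain [538.66546238  66.11794437  98.91670564]
```

View pics/ov_wrist.png

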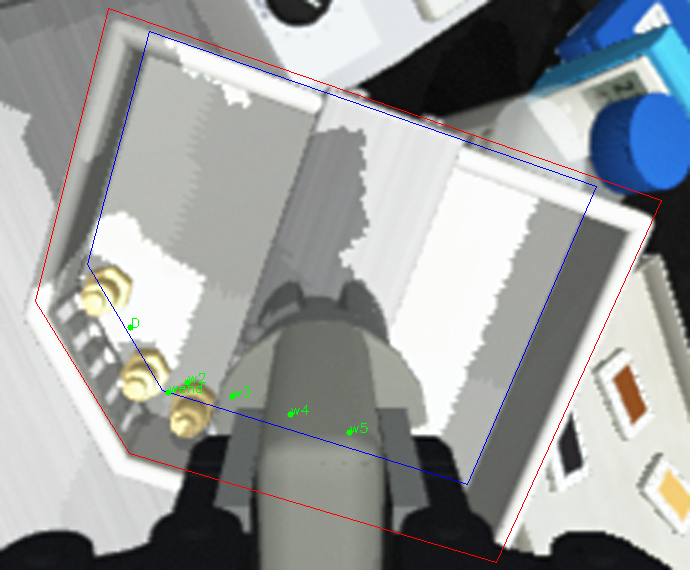

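View pics/ov_side.png

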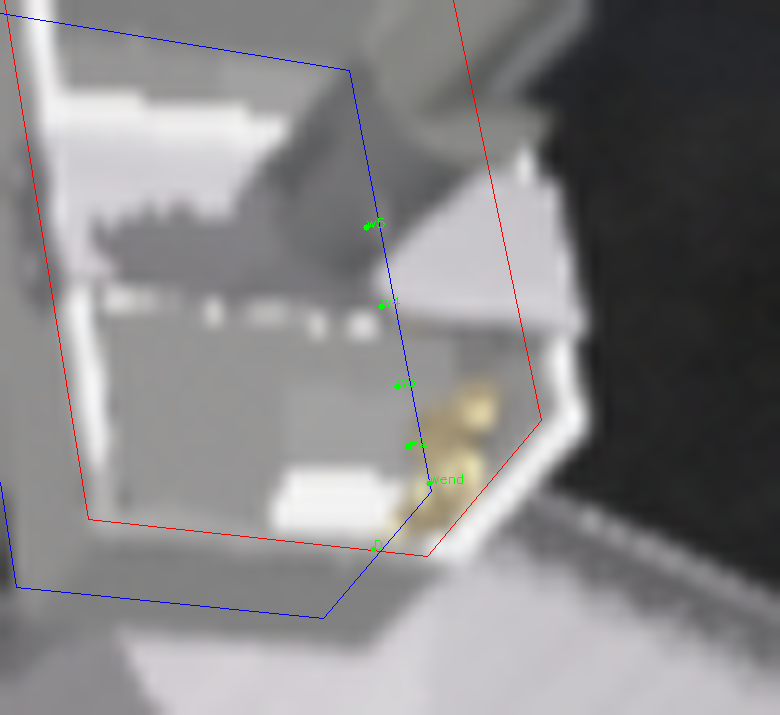

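View pics/ov_scene.png

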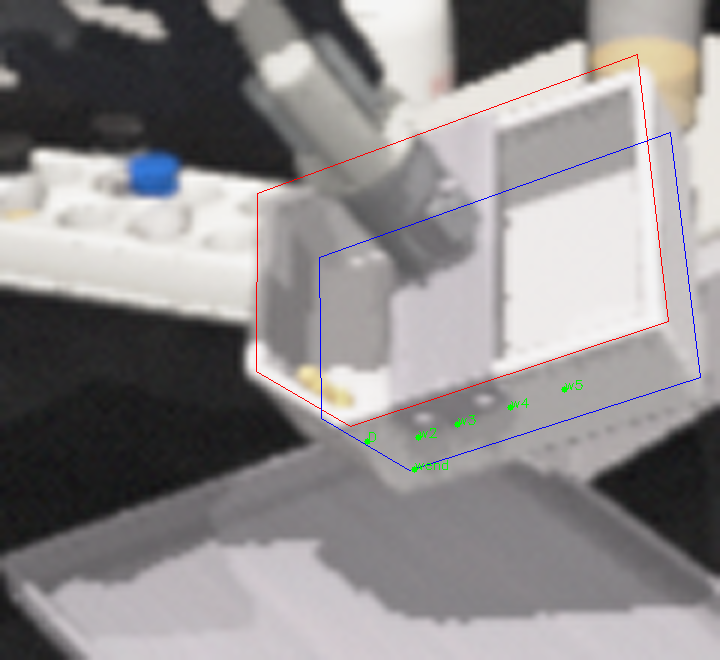

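{"api": "move_arm", "payload": {
  "moves": "2.3 5 3.7 0 0 0 1;2.3 5 3.7 0 0 0 1;2.3 5 3.7 0 0 0 1;0 0 0 -0.031 -0.057 0 1;0 0 0 -0.031 -0.057 0 1;0 0 0 -0.031 -0.057 0 1;0 0 0 -0.031 -0.057 0 1;0 0 0 0 0 0 1;0 0 0 0 0 0 1"
}}

```text
clock: 20.75
eef_pos: [550.6, 53.6, 232.1]
orientation: [0.263, 0.823, 0.466, 0.191]
wrist_force: [0.1, 0.0, -5.1]
gripper_width: 0.2
```

Run:
```python
from h import *
s,R=st(); 
print("tilt",np.degrees(np.arccos(-R[2,2])))
cam("wrist","w20",(215,100,445,290),3)
cam("side","d20",(295,130,385,220),8)
cam("scene","s20",(220,120,340,240),5)
```

```text
t 20.75 tcp [550.6  53.6 232.1] x_t [0.492 0.868 0.069] y_t [ 0.667 -0.426  0.611] z_t [ 0.56  -0.255 -0.788] F [ 0.1  0.  -5.1] T [ 0.69  1.38 -0.02] w 0.2 q [-0.15 -0.09 -0.31  2.08  0.68  0.81 -1.39]
tilt 37.956368705277725
```

View pics/w20.png

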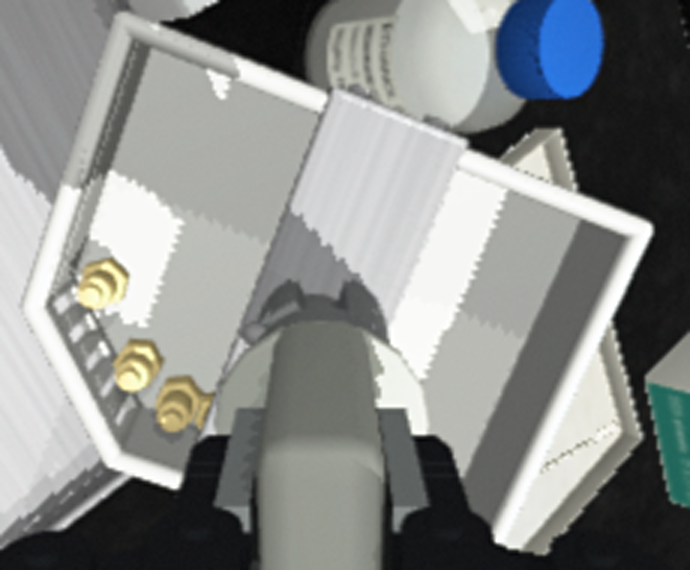

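View pics/d20.png

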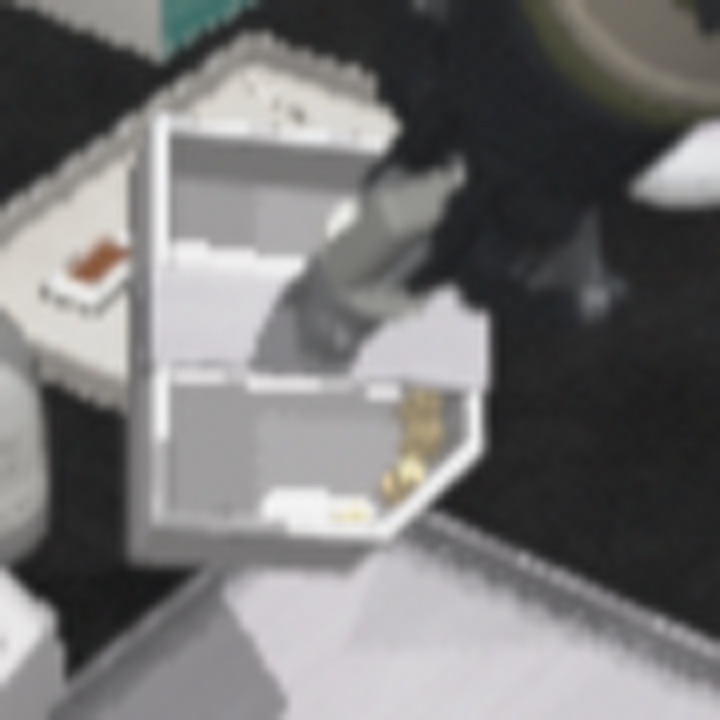

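View pics/s20.png

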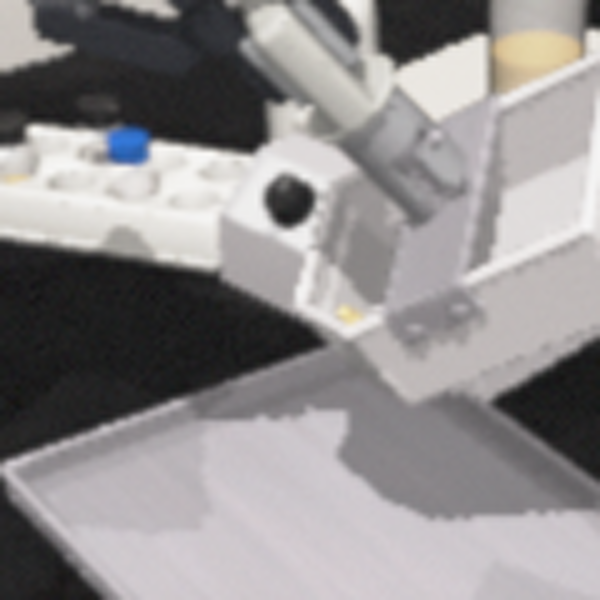

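{"api": "move_arm", "payload": {
  "moves": "2.5 -4.6 -3.4 0 0 0 1;2.5 -4.6 -3.4 0 0 0 1;2.5 -4.6 -3.4 0 0 0 1;2.5 -4.6 -3.4 0 0 0 1;0 0 0 0 0 0 1;0 0 0 0 0 0 1;0 0 0 0 0 0 1;0 0 0 0 0 0 1"
}}

```text
clock: 21.9
eef_pos: [534.4, 74.2, 233.0]
orientation: [0.263, 0.823, 0.466, 0.192]
wrist_force: [-0.5, 0.3, -5.5]
gripper_width: 0.198
```

Run:
```python
from h import *
B=basket(); o=B([0,0,0]);M=np.array([B(e)-o for e in np.eye(3)]).T
print("origin",o.round(1),"drain",B([-53,-36,8]).round(1),"tilt",np.degrees(np.arccos(M[2,2])))
w=cam("wrist","w21",(215,100,445,290),3)
d=cam("side","d21",(295,130,385,220),8)
for u,v in [(105,280),(137,363),(183,405),(208,410)]:
    c,r=ray(w,215+u/3,100+v/3); c=M.T@(c-o); r=M.T@r; p=c+r*(20-c[2])/r[2]; print(p.round(0),np.linalg.norm(p-[-53,-36,8]).round(0))
```

```text
t 21.9 tcp [534.4  74.2 233. ] x_t [0.493 0.867 0.07 ] y_t [ 0.665 -0.428  0.612] z_t [ 0.561 -0.255 -0.788] F [-0.5  0.3 -5.5] T [ 0.72  1.4  -0.03] w 0.198 q [-0.18 -0.1  -0.35  2.09  0.68  0.85 -1.45]
origin [604.9  43.6 135. ] drain [550.8  57.1 102.4] tilt 38.02293922250025
[-62. -19.  20.] 23.0
[-46. -42.  20.] 15.0
[-29. -51.  20.] 31.0
[-21. -50.  20.] 37.0
```

View pics/w21.png

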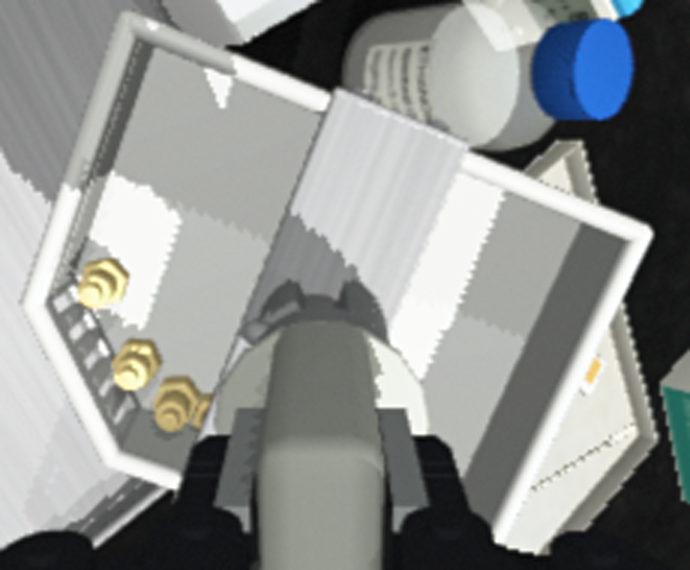

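View pics/d21.png

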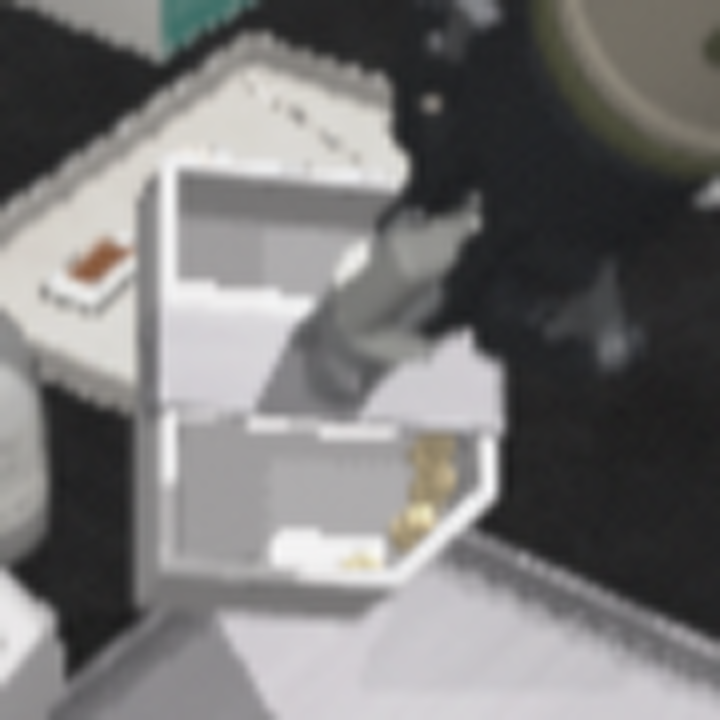

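Run:
```python
from h import *
order.finish_job(); st()
```

```text
the job is handed in; nothing more can be done
the job is handed in; nothing more can be done
```

I handed the job in at about 22 s with the basket hanging still from its locked handle over the tray, tipped, and all four fittings in the drain corner. No verdict came back, and the state could not be read again after hand-in.

**What I did:**
- I gripped the handle at 100 N, lined it up and lowered it over the spigot. It met the yoke at the expected height, with about 7 N upward force.
- I twisted it 71° clockwise with light downward push. The basket did not turn, and it came up with the handle.
- I turned the basket 98° in the air and tipped it towards the drain corner. At about 35° I could see only three fittings, so I took the fourth to be hanging back along the side wall. I tilted it further and round a little (towards its -x end), and the fourth then came into view behind the third.

**Last checks before hand-in:**

| Check | Reading | Needed |
|---|---|---|
| Tilt | about 38° | 17–49° |
| Drain corner height | about 102 mm | 35 mm or more |
| Basket middle to tray middle | about 55–60 mm | under 120 mm |
| Fittings to drain corner | about 23, 15, 31 and 40 mm | under 60 mm each |

The arm was steady, and the wrist force was about 5.5 N, which is only the load.

**What is less certain:**
- The basket readings are worked out from the tool pose, taking the handle as rigid on the spigot.
- The fourth fitting is partly hidden by the handle's collar, so its distance is estimated from the edge I could see.
- The tilt is above the nominal 30° and about 25° off the diagonal.
- The side camera disagreed with the other measurements by about 4 mm. I allowed for this when lining up the handle.
- The beaker, bottle and tweezers were never approached closely, but I did not measure them again at the end.

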